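Offer the cleaned lid up to the hinge of a tube heater

ROBOT

A 6-joint arm with a two-finger parallel gripper is mounted at the origin on a cart in front of the work surface, level with it; the furniture and walls round the work are solid. World frame = base frame: x ahead of the robot, y to its left, z up, the work surface at z = 0. Lengths are in m, angles in degrees, forces in N, time in s.
With the tool pointing down it reaches from about 0.25 to 0.725 m from the base axis. Payload 9.7 kg.
Tool frame: the origin (TCP) lies midway between the tips of the shut fingers; the grasp point (between the pads) lies bot.hold_point_z behind it (bot.hold_point_z is the distance from the TCP to the grasp point, in m); z points along the fingers, y is the line along which they close (so a half turn about z gives the same grasp; the last joint's range is limited). The gripper opens to 85 mm and grips with 20 to 120 N. Pads are 22 mm wide; open, the fingers measure 114 mm over their backs; the gripper's body (76 mm by 85 mm) begins 54 mm behind the grasp point. The pads swing forward as they close: fully open they stand 13 mm farther back than shut.
Start: joints at [-70.989, 4.979, 10.078, 95.1, 0, 90], TCP at [0.179, -0.52, 0.2] pointing down, gripper open.
Joint ranges: [-179.16, 179.16], [-48.56, 103.87], [-65.8, 70.77], [-126.05, 130.52], [-82.76, 87.17], [-180, 180]. Speed limits (degrees/s): [127.2, 127.2, 147.25, 180, 180, 180].

INTERFACE

Orientations are given as [roll, pitch, yaw] about the fixed x, y, z axes, in that order (R = Rz(yaw) Ry(pitch) Rx(roll)).
In Python, from workcell import bot, camera, camera_model, ticket gives the robot as it stands.
- The arm moves only by the tool send_rows, never from a script. Its argument "targets" is text: rows parted by semicolons, each of 5 numbers parted by spaces: the shift along the tool's x, y, z in mm, then the turn about the tool's z in degrees, then the closure in counts, from 0 (fully open) to 255 (shut). A call has 1 to 20 rows; each row is the pose to reach, as a shift and turn from the pose commanded when the call began, along the tool's axes at that moment; what a row does not reach only later rows make up. A row lasts 1/8 s, in which the tool goes at most 62.5 mm and 10.7 degrees, less where a joint would pass 70% of its speed; a pose out of reach is approached as far as the arm can. A call with a gripper value outside its range is refused whole. The fingers move at their own pace and stop on an object; "newtons" is the grip in N (left out, the last holds). Time passes only in rows, so rows that repeat a pose let the fingers close. It gives the time, the measured TCP pose, the force, the opening and the grip force at its end, in the units of the state.
- bot.get_obs(): the state, without advancing time (a new reading comes with each control period).
- camera(name): name is "scene" or "side" or "wrist"; returns the picture (480x640x3 uint8, blue, green, red); there is no depth.
- camera_model(name): a dict with "K" (3x3 intrinsics, pixels), "pose" (4x4, takes a point from camera to world coordinates); the wrist camera has in their place "T_tool_cam" (4x4, takes a point from camera to tool coordinates, whose origin is the TCP and whose axes are the flange's). Camera axes: x right, y down, z forward; pixel columns grow to the right and rows downward; lengths in m; the calibration is good to about 2 mm. A picture is of the moment at which its call begins: read the wrist's pose just before it. camera_model takes no time and is no camera call.
- ticket.job_done(): hands the job in; it is judged then, once.
The state is a dict: "time": time; "q": joint angles; "qd": joint speeds; "joint_efforts": joint torques, N m; "ee_pos": TCP position; "tcp_rot": TCP orientation; "wrist_force": force on the tool from outside, world axes, zero at the start; "torque": the same for the moment, N m; "opening": finger opening in m; "grasp_force": force on a finger pad.
Only numpy, scipy, OpenCV 4.12 (cv2) and the standard library are available. Lean on these libraries where they do the work, as an engineer would, in place of code of your own. Each camera call takes 0.05 s, during which the arm holds its last target. There are 200 camera calls.

TASK

I am refitting the lid of the tube heater. On the heater's hinge leaf one of the two spring pins still stands proud: knock it down flush with the mallet, never with the gripper or the lid, and put the mallet back down on the cabinet top. Then lift the lid out of the drying rack and lower it upright onto the heater's hinge, so that its two knuckles sit fully down between the heater's three and the holes line up for the hinge pin; finish while still holding it there upright, and leave the loose hinge pin, the white bottle and the specimen pot where they are.

Things in the scene. Friction and masses are not known exactly. Their poses are not given: they have to be found in the camera images.
- heater: tube heater, white case, fixed; 170 mm deep (x), 190 mm wide (y), deck 80 mm high, grey sloping panel reaching 30 mm further at the front (-x), sunk metal block with tubes (caps below the deck). Origin under its centre on the cabinet top, x to the back. At the back an aluminium hinge leaf lies on the deck: x = 31 to 81, y = -82 to 82, top z = 84 mm
- hinge_axis (a point): middle of the heater's hinge line (heater x 62, y 0, z 92 mm), axes as the heater's. Three fixed knuckles on the line, 16 mm diameter, 16 mm long, at y = -41, 0, 41 mm (rims bevelled 2 mm, 7 mm holes along y). In the two 25 mm gaps between them: troughs 19 mm wide in x, flared walls 5 mm high, floor 8 mm below the line
- spring_pin: the proud spring pin: dark steel, 8 mm diameter, upright in one of two round bosses (16 mm diameter, top at heater z = 87, at x = 38, y = 66 or -66 mm; the other boss holds a like pin already flush). Origin: centre of its top, 5 to 8 mm above the boss. Slides only straight down, about 5 N of friction, stays where left, stops flush with the boss
- mallet: mallet, 250 g, standing on one of its two yellow plastic faces. Head: upright cylinder, 28 mm diameter, 52 mm tall; wooden handle level, from the head along the mallet's -x to x = -104 mm, 14 mm wide (y), 19 mm high, centre line at z = 26 mm. Origin at the centre of the lower face, z up; centre of mass about 5 mm from the head's axis towards the handle
- lid: lid, about 180 g, upright in the rack: blue frame, clear window, 8 mm thick (x), 150 mm wide (y), from z = 12 to 117 mm; black grip in the middle of its upper edge, 14 mm thick (x), 50 mm wide, z = 99 to 135 mm. Origin: middle of the bore line (along y) of its two knuckles, 16 mm diameter, 22 mm long, at y = -20.5 and 20.5 mm, rims bevelled 2 mm. Faces alike
- rack: white drying rack, fixed, 122 x 176 mm, 74 mm high, two slotted combs at y = -60 and 60 mm; origin under its centre. The lid stands in a slot 10 mm wide, 30 mm deep, open above (floor z = 40 mm); a clear plate, top at z = 102 mm, stands 47 mm behind it (+x)
- hinge_pin: loose bent steel hinge pin, 5 mm diameter, 118 mm long, lying on the cabinet top, to be left alone; origin near the middle of its long leg
- reagent_bottle: white bottle with red cap, 44 mm diameter, 90 mm tall, to be left alone; origin under its centre
- pot: specimen pot with yellow cap, 50 mm diameter, 55 mm tall, to be left alone; origin under its centre

How it is judged:
By the outcome, as a careful person would: the job done as asked, in the order asked, and still so for the second after the job is handed in, while the arm keeps its last pose, push and grip.
It also fails if it takes over 67 s, if anything falls off the work surface, if the arm or the gripper's body presses on something with over 40 N, if the wrist force passes 120 N, or if a joint passes its speed limit or range.

## Working session

There is one attempt and no reset: what is moved stays moved. The work goes in short steps, Python scripts to look and compute and a tool call to move; the robot and the scene stay as the last step left them, time stands still between calls to the robot, and variables do not carry over. Pictures are saved under pics/ and viewed, at most 10 in all, crops included, and the job is handed in when it is done.

Besides the shell and the picture viewer there is one more tool, called after ">>>" in YAML: its name, and indented under it one key for each argument. send_rows: Moves the arm, as the interface text tells. Its arguments: {"type":"object","properties":{"targets":{"type":"string"},"newtons":{"type":"number"}},"required":["targets"]}

```bash
ls; mkdir -p pics; python3 - <<'E'
from workcell import bot,camera,camera_model
import cv2,numpy as np
np.set_printoptions(precision=4,suppress=True)
o=bot.get_obs();print(o, bot.hold_point_z)
for n in("scene","side"):
    cv2.imwrite(f"pics/{n}0.png",camera(n)); m=camera_model(n);print(n,m)
print(camera_model("wrist"))
E
```

```text
pics
{'time': 0.0, 'q': array([-70.9899,   5.0096,  10.0347,  95.0999,   0.0003,  90.0007]), 'qd': array([-0.0326,  0.1445, -0.0583,  0.0156,  0.0311, -0.0349]), 'joint_efforts': array([ -0.0007, -52.0387,  46.4806,   0.0163,  -0.    ,   0.    ]), 'ee_pos': array([ 0.1791, -0.5197,  0.1994]), 'tcp_rot': array([-179.9252,   -0.0003,   19.0094]), 'wrist_force': array([-0.4402,  0.1721, -0.5513]), 'torque': array([-0.0395,  0.0147,  0.0136]), 'grasp_force': 0.0, 'opening': 0.08511984661010057} 0.0187
scene {'K': array([[544.5236,   0.    , 314.6494],
       [  0.    , 544.5236, 237.398 ],
       [  0.    ,   0.    ,   1.    ]]), 'pose': array([[-0.8617, -0.2632,  0.4338, -0.0419],
       [-0.5072,  0.4651, -0.7255,  0.9265],
       [-0.0108, -0.8452, -0.5343,  0.7573],
       [ 0.    ,  0.    ,  0.    ,  1.    ]])}
side {'K': array([[464.1412,   0.    , 324.717 ],
       [  0.    , 464.1412, 238.7446],
       [  0.    ,   0.    ,   1.    ]]), 'pose': array([[ 0.9772, -0.0729,  0.1994,  0.2915],
       [-0.2122, -0.3605,  0.9083, -0.9586],
       [ 0.0057, -0.9299, -0.3678,  0.4764],
       [ 0.    ,  0.    ,  0.    ,  1.    ]])}
{'K': array([[358.5355,   0.    , 313.3091],
       [  0.    , 358.5355, 236.3978],
       [  0.    ,   0.    ,   1.    ]]), 'T_tool_cam': array([[ 0.0004, -0.9464, -0.323 ,  0.0846],
       [ 1.    ,  0.0007, -0.0007,  0.0009],
       [ 0.0009, -0.323 ,  0.9464, -0.1737],
       [ 0.    ,  0.    ,  0.    ,  1.    ]])}
```

View pics/scene0.png

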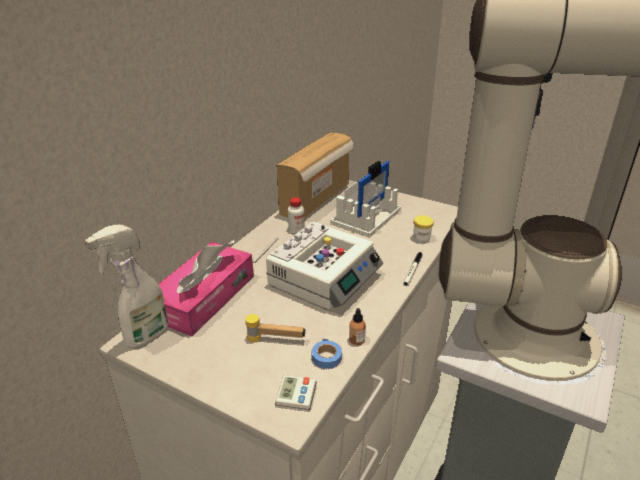

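View pics/side0.png

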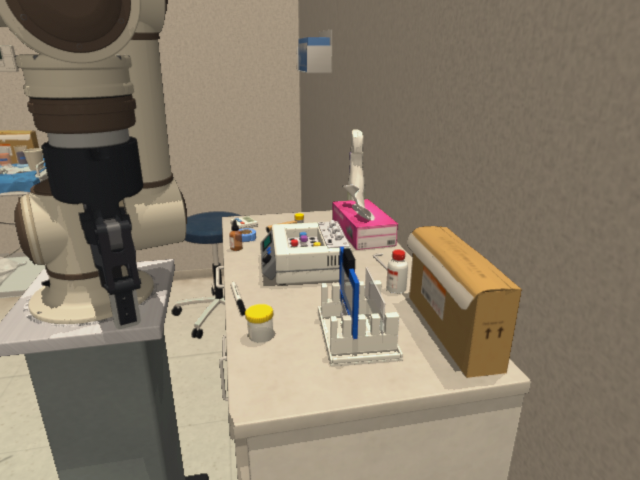

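The scene view shows the mallet (head ~(253,328), handle end ~(303,332)), heater ~(325,262), hinge leaf ~(305,240), and rack with the lid ~(370,200). The side view shows the lid edge-on at ~(349,295), pot (260,322), and bottle (397,272).

```bash
cat > h.py <<'E'
from workcell import bot,camera,camera_model,ticket
import cv2,numpy as np
from scipy.spatial.transform import Rotation as Ro
np.set_printoptions(precision=4,suppress=True)
def T_tool(o=None):
    o=o or bot.get_obs();T=np.eye(4);T[:3,:3]=Ro.from_euler('xyz',o['tcp_rot'],degrees=True).as_matrix();T[:3,3]=o['ee_pos'];return T
def cam(n,T=None):
    m=camera_model(n);return m['K'],(m['pose'] if 'pose' in m else (T_tool() if T is None else T)@m['T_tool_cam'])
def onz(n,uv,z,T=None):
    K,P=cam(n,T);d=P[:3,:3]@np.linalg.inv(K)@[*uv,1];c=P[:3,3];return c+d*(z-c[2])/d[2]
def proj(n,X,T=None):
    K,P=cam(n,T);x=K@(P[:3,:3].T@(np.asarray(X,float)-P[:3,3]));return x[:2]/x[2]
def snap(name):
    T=T_tool();np.save(f'pics/{name}.npy',T);im=camera('wrist');cv2.imwrite(f'pics/{name}.png',im);return T,im
def goal(pos,yaw=None):
    "shift in current tool axes (mm) and turn about tool z to reach world TCP pos (m)"
    T=T_tool();d=T[:3,:3].T@(np.asarray(pos)-T[:3,3])*1000
    y=bot.get_obs()['tcp_rot'][2];print('shift',d.round(1),'turn',None if yaw is None else round(-((yaw-y+90)%180-90),2))
E
python3 - <<'E'
from h import *
S='scene'
print('mallet top',onz(S,(253,319),.052),'handle end',onz(S,(303,332),.026))
for uv in [(322,229),(382,243),(331,297),(268,262)]: print('deck',uv,onz(S,uv,.08))
print('lid grip',onz(S,(376,165),.17),onz('side',(348,255),.175))
print('rack corners',[onz('side',p,0.003) for p in((327,358),(399,353),(381,305),(319,308))])
print('pot',onz('side',(260,313),.055),'bottle',onz('side',(398,254),.09))
goal((.47,-.05,.33))
E
```

```text
mallet top [0.484  0.2868 0.052 ] handle end [0.3947 0.2457 0.026 ]
deck (322, 229) [ 0.5118 -0.0341  0.08  ]
deck (382, 243) [ 0.3619 -0.0483  0.08  ]
deck (331, 297) [0.3675 0.1815 0.08  ]
deck (268, 262) [0.5456 0.1432 0.08  ]
lid grip [ 0.474  -0.2456  0.17  ] [ 0.4767 -0.2917  0.175 ]
rack corners [array([ 0.4362, -0.3229,  0.003 ]), array([ 0.5599, -0.3343,  0.003 ]), array([ 0.5827, -0.1714,  0.003 ]), array([ 0.4564, -0.1576,  0.003 ])]
pot [ 0.3334 -0.2416  0.055 ] bottle [ 0.633  -0.1195  0.09  ]
shift [ 428.1 -349.5 -130.1] turn None
```

```bash
python3 -c "
from h import *
goal((.47,.05,.36),0)"
```

```text
shift [ 460.6 -444.1 -160. ] turn 19.01
```

>>> send_rows:
  targets: "0 0 -60 0 0;0 0 -120 0 0;0 -40 -160 0 0;40 -80 -160 0 0;80 -120 -160 0 0;120 -160 -160 0 0;160 -200 -160 5 0;200 -240 -160 10 0;240 -280 -160 15 0;280 -320 -160 19 0;320 -360 -160 19 0;360 -400 -160 19 0;410 -444 -160 19 0;460 -444 -160 19 0;460 -444 -160 19 0;460 -444 -160 19 0;460 -444 -160 19 0"

```text
time: 2.22
ee_pos: [0.4696, 0.0227, 0.3609]
tcp_rot: [-178.8, -0.0, 2.0]
wrist_force: [-0.6, 0.2, 0.4]
opening: 0.0856
grasp_force: 0.0
```

```bash
python3 -c "
from h import *
o=bot.get_obs();print(o['time'],o['ee_pos'],o['tcp_rot'],o['qd'])
snap('w1')"
```

```text
2.225 [0.4696 0.0227 0.3609] [-178.8322   -0.0491    2.0418] [-0.1034 -0.4854 -0.0563 -0.2003  0.0418 -0.1142]
```

View pics/w1.png

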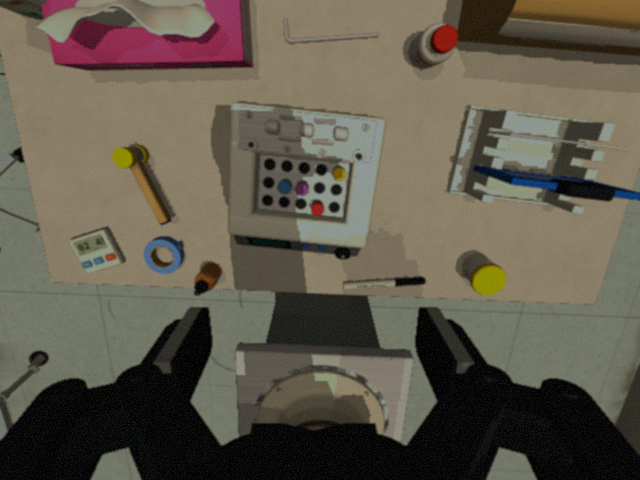

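The wrist view shows the mallet (123,157)→(165,218), the hinge leaf across the top of the heater (240–375, 110–160), and the lid in the rack (475,170)–(640,195). I'll enlarge these.

```bash
python3 - <<'E'
from h import *
im=cv2.imread('pics/w1.png')
c=np.zeros((600,800,3),np.uint8)
def put(x,y,w,h,s,X,Y): c[Y:Y+h*s,X:X+w*s]=cv2.resize(im[y:y+h,x:x+w],None,fx=s,fy=s,interpolation=cv2.INTER_CUBIC)
put(228,98,160,60,5,0,0)
put(100,140,80,90,3,0,310)
put(450,95,180,95,3,250,310)
cv2.imwrite('pics/c1.png',c)
E
```

```text
(no output)
```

View pics/c1.png

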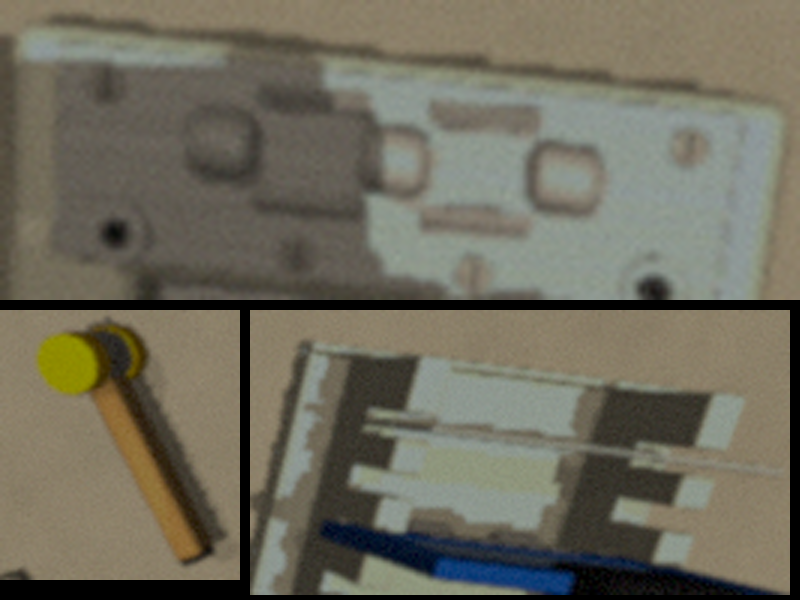

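The crop shows knuckle tops at (272.4,126.6), (308,130), (341.2,133.4), boss pins at (251,144.4) and (359,156), the mallet top face at (124,157.3) and the handle end at ~(163,219).

```bash
python3 - <<'E'
from h import *
from scipy.optimize import least_squares
T=np.load('pics/w1.npy')
L=np.array([[62,41,99],[62,0,99],[62,-41,99],[38,66,87],[38,-66,87]])/1e3
uv=np.array([[272.4,126.6],[308,130],[341.2,133.4],[251,144.4],[359,156]])
for tag,z in(('flush',(0,0)),('left proud',(.0065,0)),('right',(0,.0065))):
    M=L.copy();M[3,2]+=z[0];M[4,2]+=z[1]
    f=lambda p:np.concatenate([proj('wrist',[p[0]+np.cos(p[2])*a-np.sin(p[2])*b,p[1]+np.sin(p[2])*a+np.cos(p[2])*b,c],T)-u for(a,b,c),u in zip(M,uv)])
    r=least_squares(f,[.45,.07,0]);print(tag,r.x[:2],np.degrees(r.x[2]),r.fun)
a=onz('wrist',(124,157.3),.052,T);b=onz('wrist',(163,220),.03,T);print('mallet',a,b,np.linalg.norm((b-a)[:2]),np.degrees(np.arctan2(*(a-b)[[1,0]])))
S=[onz('wrist',(x,y),0.052,T) for x,y in((450+305/3,95+35/3),(450+740/3,0))];
# rack / lid rough
for u in((552,95+12),):print(0)
print('lid top edge L',onz('wrist',(450+(325-250)/3,95+(530-310)/3),.145,T))
E
```

```text
flush [0.4745 0.0418] -3.7619949018373102 [-0.4198 -0.2633 -1.009   0.0921  0.714   0.438   0.5412 -0.0663  0.2061
 -0.1957]
left proud [0.4746 0.0417] -3.860495514419353 [-0.2047 -0.4004 -0.7954  0.0183  0.9222  0.4269 -0.2829  0.1921  0.3669
 -0.1738]
right [0.4746 0.0418] -3.6293790976455718 [-0.5585 -0.2919 -1.1392 -0.0208  0.5973  0.2416  0.4515 -0.04    0.6878
  0.1648]
mallet [0.4905 0.2831 0.052 ] [0.3982 0.2492 0.03  ] 0.0983239081983944 20.20352302980624
0
lid top edge L [ 0.5057 -0.1446  0.145 ]
```

```bash
python3 -c "
from h import *
goal((.43,.045,.20),-3.7)"
```

```text
shift [-39.  -20.4 161.4] turn 5.73
```

>>> send_rows:
  targets: "-15 -10 50 3 0;-30 -20 100 5.7 0;-39 -20 150 5.7 0;-39 -20 161 5.7 0;-39 -20 161 5.7 0;-39 -20 161 5.7 0"

```text
time: 3.02
ee_pos: [0.431, 0.0078, 0.202]
tcp_rot: [-177.2, -0.0, -1.0]
wrist_force: [0.0, 0.3, -0.0]
opening: 0.0857
grasp_force: 0.0
```

```bash
python3 -c "
from h import *
o=bot.get_obs();print(o['time'],o['ee_pos'],o['tcp_rot'],o['q'])
T,im=snap('w2');print([proj('wrist',p,T) for p in((.53,.08,.09),(.53,0,.09))])
cv2.imwrite('pics/c2.png',cv2.resize(im[0:240,150:470],(800,600),interpolation=cv2.INTER_CUBIC))"
```

```text
3.025 [0.431  0.0078 0.202 ] [-177.197    -0.0197   -0.9698] [ -1.0253 -11.2002  -5.2142  95.969    2.803  179.9444]
[array([222.253 ,  95.7339]), array([328.7524,  93.5583])]
```

View pics/c2.png

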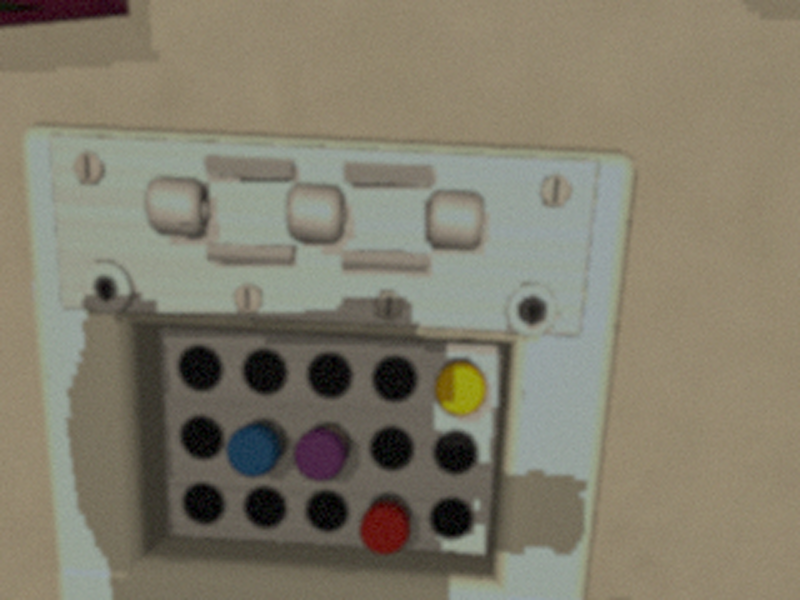

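The crop shows both bosses at (105,287) and (532,310), the knuckles at (178,207), (316,213), (456,220), and the trough walls. I'll zoom in on the bosses to see which pin is proud; joint 6 is at its limit here, so I'll use the half-turned tool.

```bash
python3 - <<'E'
from h import *
im=cv2.imread('pics/w2.png')
a=im[100:130,177:207];b=im[109:139,348:378]
cv2.imwrite('pics/c3.png',np.hstack([cv2.resize(x,(400,400),interpolation=cv2.INTER_CUBIC) for x in(a,b)]))
E
```

```text
(no output)
```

View pics/c3.png

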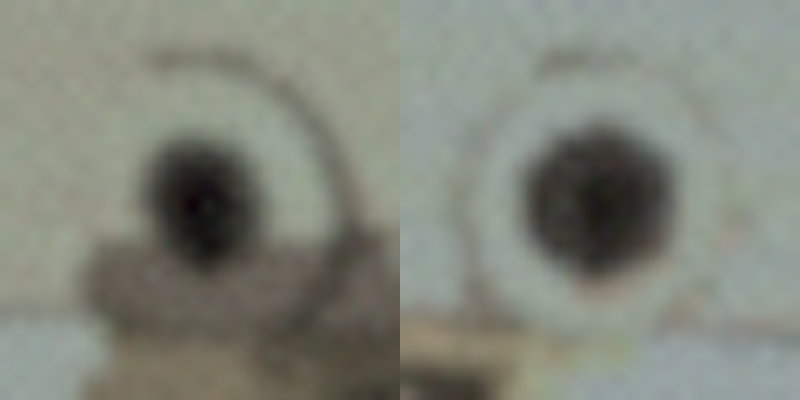

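>>> send_rows:
  targets: "0 0 0 -10 0;0 0 0 -20 0;0 0 0 -30 0;0 0 0 -40 0;0 0 0 -50 0;0 0 0 -60 0;0 0 0 -70 0;0 0 0 -80 0;0 0 0 -90 0"

```text
time: 4.2
ee_pos: [0.4306, 0.0078, 0.201]
tcp_rot: [-179.9, -2.8, 89.4]
wrist_force: [0.3, 0.3, 0.3]
opening: 0.0854
grasp_force: 0.0
```

```bash
python3 -c "
from h import *
o=bot.get_obs();print(o['time'],o['ee_pos'],o['tcp_rot'],o['q'])
T=T_tool();print(T[:3,:3].T@(np.array([.44,.045,.2])-T[:3,3])*1000)"
```

```text
4.2 [0.4306 0.0078 0.201 ] [-179.9479   -2.8041   89.3643] [ -1.0191 -11.1698  -5.2998  95.941    2.8037  89.6135]
[37.2001  8.945   2.8054]
```

>>> send_rows:
  targets: "0 0 0 -10.5 0;0 0 0 -21 0;0 0 0 -31.5 0;0 0 0 -42 0;0 0 0 -52.5 0;0 0 0 -63 0;0 0 0 -73.5 0;0 0 0 -84 0"

```text
time: 5.2
ee_pos: [0.4306, 0.0078, 0.201]
tcp_rot: [177.2, -0.3, 173.4]
wrist_force: [-1.0, -0.7, -0.1]
opening: 0.0855
grasp_force: 0.0
```

```bash
python3 -c "
from h import *
o=bot.get_obs();print(o['time'],o['ee_pos'],o['tcp_rot'],o['q'])
T,im=snap('w4');print(T)
print(proj('wrist',(.51,.105,.09),T),proj('wrist',(.50,-.027,.09),T))
H=np.array([.4745,.042]);a=np.radians(-3.7);R=np.array([[np.cos(a),-np.sin(a)],[np.sin(a),np.cos(a)]])
out=[]
for s in(1,-1):
    p=H+R@[.038,.066*s];u=proj('wrist',(*p,.087),T);print(p,u);u=np.clip(u.astype(int),25,600)
    out.append(cv2.resize(im[max(u[1]-22,0):u[1]+22,u[0]-22:u[0]+22],(400,400),interpolation=cv2.INTER_CUBIC))
cv2.imwrite('pics/c4.png',np.hstack(out))"
```

```text
5.2 [0.4306 0.0078 0.201 ] [177.2166  -0.3453 173.3895] [ -1.0203 -11.1687  -5.2993  95.9417   2.8038   5.5968]
[[-0.9933  0.1153 -0.0004  0.4306]
 [ 0.1151  0.9921  0.0489  0.0078]
 [ 0.006   0.0486 -0.9988  0.201 ]
 [ 0.      0.      0.      1.    ]]
[424.7207 290.477 ] [277.1955 299.1938]
[0.5167 0.1054] [424.1494 295.4443]
[ 0.5082 -0.0263] [279.4364 305.5046]
```

View pics/c4.png

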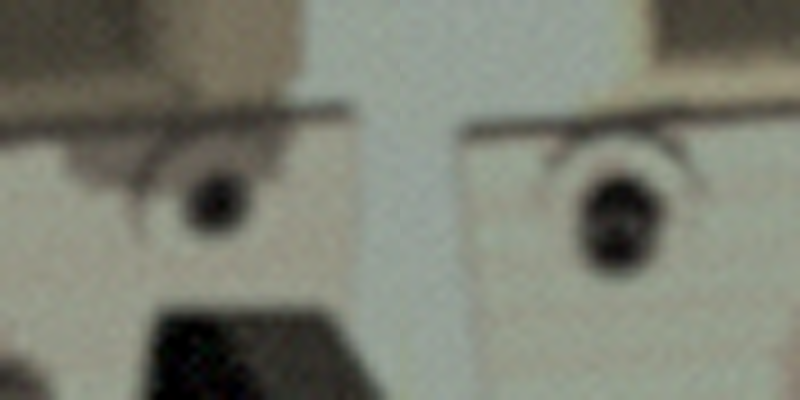

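The right pane (heater y = −66 mm) shows the taller, proud pin at ~(281,307); the left one is flush. Next I'll remove the 2.8° tilt picked up at the joint‑6 limit by working against the opposite limit.

>>> send_rows:
  targets: "0 0 0 -10.5 0;0 0 0 -21 0;0 0 0 -31.5 0;0 0 0 -42 0;0 0 0 -52.5 0;0 0 0 -63 0;0 0 0 -73.5 0;0 0 0 -84 0;0 0 0 -94.5 0;0 0 0 -105 0;0 0 0 -115.5 0;0 0 0 -126 0;0 0 0 -136.5 0;0 0 0 -147 0;0 0 0 -157.5 0;0 0 0 -168 0"

```text
time: 7.25
ee_pos: [0.4305, 0.0078, 0.2007]
tcp_rot: [-177.4, 0.9, -18.8]
wrist_force: [-0.8, -0.1, -0.1]
opening: 0.0854
grasp_force: 0.0
```

>>> send_rows:
  targets: "0 0 0 -10 0;0 0 0 -20 0;0 0 0 -24 0;0 0 0 -24 0"

```text
time: 7.75
ee_pos: [0.4289, 0.0343, 0.2005]
tcp_rot: [-178.3, -0.2, 3.1]
wrist_force: [-0.5, 0.2, 0.3]
opening: 0.0856
grasp_force: 0.0
```

```bash
python3 -c "
from h import *
o=bot.get_obs();print(o['time'],o['ee_pos'],o['tcp_rot'],o['q']);print(T_tool())"
```

```text
7.75 [0.4289 0.0343 0.2005] [-178.3225   -0.1751    3.1417] [   3.3391  -11.4852   -5.59     95.7143    1.6769 -179.8025]
[[ 0.9985  0.0549  0.0014  0.4289]
 [ 0.0548 -0.9981  0.0294  0.0343]
 [ 0.0031 -0.0293 -0.9996  0.2005]
 [ 0.      0.      0.      1.    ]]
```

>>> send_rows:
  targets: "0 0 0 -4 0;0 0 0 -8 0;0 0 0 -8 0;0 0 0 -8 0"

```text
time: 8.25
ee_pos: [0.4235, 0.0665, 0.1999]
tcp_rot: [-179.8, -0.3, 8.7]
wrist_force: [0.5, -0.4, 0.0]
opening: 0.085
grasp_force: 0.0
```

```bash
python3 -c "
from h import *
o=bot.get_obs();print(o['time'],o['ee_pos'],o['tcp_rot'],o['q']);print(T_tool())"
```

```text
8.25 [0.4235 0.0665 0.1999] [-179.8237   -0.3295    8.6943] [   8.7965  -11.8613   -5.9633   95.5682    0.1757 -179.8978]
[[ 0.9885  0.1512  0.0052  0.4235]
 [ 0.1512 -0.9885  0.0039  0.0665]
 [ 0.0058 -0.0031 -1.      0.1999]
 [ 0.      0.      0.      1.    ]]
```

```bash
python3 -c "
from h import *
T=np.load('pics/w1.npy')
a=onz('wrist',(124,157.3),.052,T);b=onz('wrist',(164.5,222),.0355,T);c=onz('wrist',(100+143/3,140+(465-310)/3),.0355,T)
print(a,b,c,np.degrees(np.arctan2(*(a-b)[[1,0]])),np.degrees(np.arctan2(*(c-b)[[1,0]])),np.linalg.norm((a-b)[:2]))
print(onz('wrist',(163,255),.02,T))
goal((.4577,.2710,.11),20)"
```

```text
[0.4905 0.283  0.052 ] [0.3969 0.2446 0.0355] [0.4412 0.2644 0.0355] 22.294049196427345 24.04323178077375 0.10109020909350691
[0.3381 0.2592 0.02  ]
shift [  64.2 -196.7   90.8] turn -11.31
```

>>> send_rows:
  targets: "10 -30 0 10.5 0;20 -60 0 21 0;30 -90 0 31.5 0;40 -120 20 42 0;50 -150 40 52.5 0;64 -180 60 63 0;64 -196 80 73.5 0;64 -196 90 84 0;64 -196 90 94.5 0;64 -196 90 105 0;64 -196 90 115.5 0;64 -196 90 126 0;64 -196 90 136.5 0;64 -196 90 147 0;64 -196 90 157.5 0;64 -196 90 166.5 0;64 -196 90 166.5 0;64 -196 90 166.5 0"

```text
time: 10.5
ee_pos: [0.4571, 0.2703, 0.1105]
tcp_rot: [179.9, 0.3, -157.6]
wrist_force: [0.6, -0.1, 0.4]
opening: 0.0853
grasp_force: 0.0
```

```bash
python3 -c "
from h import *
o=bot.get_obs();print(o['time'],o['ee_pos'],o['tcp_rot'],o['q'])
goal((.458,.270,.010),22)
T,im=snap('w5');print([proj('wrist',p,T) for p in((.4905,.283,.052),(.397,.2446,.0355),(.458,.27,.0355))])
hsv=cv2.cvtColor(im,cv2.COLOR_BGR2HSV)
m=cv2.inRange(hsv,(8,90,60),(22,255,255));n,l,s,c=cv2.connectedComponentsWithStats(m)
for i in np.argsort(-s[1:,4])[:3]+1:print(s[i],c[i])
i=np.argmax(s[1:,4])+1;pts=np.argwhere(l==i)[:,::-1].astype(np.float32);print(cv2.minAreaRect(pts))
m=cv2.inRange(hsv,(23,120,80),(35,255,255));n,l,s,c=cv2.connectedComponentsWithStats(m)
for i in np.argsort(-s[1:,4])[:2]+1:print(s[i],c[i])
"
```

```text
10.5 [0.4571 0.2703 0.1105] [ 179.9057    0.3353 -157.5663] [30.5708  1.1385 -3.8403 84.6759  0.0459  8.1369]
shift [ -0.1  -0.8 100.5] turn 0.43
[array([312.7538, 286.2796]), array([312.9934, 139.2779]), array([313.2537, 232.8029])]
[ 299  140   39  165 2984] [317.3321 215.064 ]
[346  28  55  61 373] [374.1153  59.6461]
[471  95  24  17 259] [482.1274 102.6564]
((318.0, 222.0), (38.0, 164.0), 0.0)
[300 269  36  34 681] [317.6725 284.9589]
[306 253   2   3   3] [306.3333 254.    ]
```

>>> send_rows:
  targets: "0 3 40 0 0;0 3 80 0 0;0 3 100 0 0;0 3 100 0 0;0 3 100 0 255;0 3 100 0 255;0 3 100 0 255;0 3 100 0 255;0 3 100 0 255;0 3 100 0 255;0 3 100 0 255"
  newtons: 90

```text
time: 11.92
ee_pos: [0.4562, 0.2738, 0.0104]
tcp_rot: [179.9, 0.3, -157.7]
wrist_force: [-0.1, -0.3, -1.2]
opening: -0.0001
grasp_force: 0.0
```

```bash
python3 -c "
from h import *
o=bot.get_obs();print(o);print(onz('wrist',(317.7,285),.052,np.load('pics/w5.npy')))
"
```

```text
{'time': 11.925, 'q': array([ 30.9534,   2.8273, -13.2141,  73.6168,   0.041 ,   8.6497]), 'qd': array([ 0.0622, -0.014 , -0.088 , -0.0756, -0.0209, -0.0548]), 'joint_efforts': array([  0.0011, -49.2646,  46.1146,  -0.0648,   0.0024,  -0.0003]), 'ee_pos': array([0.4562, 0.2738, 0.0104]), 'tcp_rot': array([ 179.9081,    0.3317, -157.6964]), 'wrist_force': array([-0.1073, -0.2708, -1.2164]), 'torque': array([-0.0015,  0.0049,  0.0027]), 'grasp_force': 0.0, 'opening': -9.681540238892202e-05}
[0.4882 0.2859 0.052 ]
```

```bash
python3 -c "
from h import *
T,im=snap('w6')
im5=cv2.imread('pics/w5.png');cv2.imwrite('pics/c6.png',np.hstack([im5[:,120:520],im[:,120:520]]))
"
```

```text
(no output)
```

View pics/c6.png

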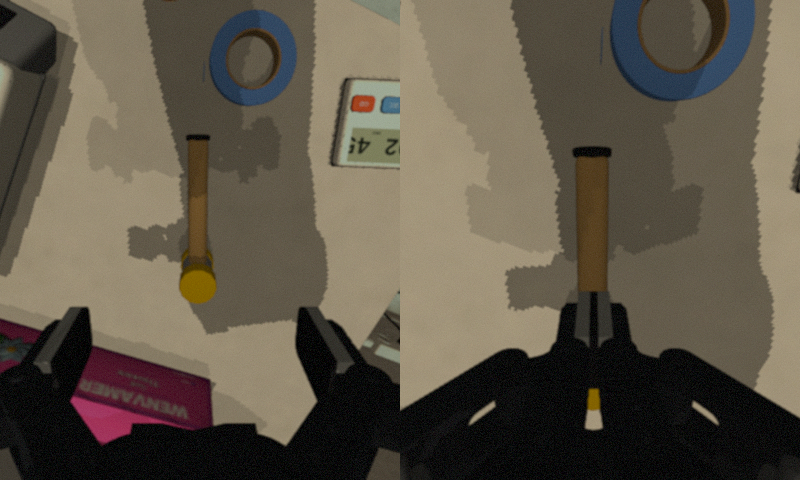

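```bash
python3 -c "
from h import *
im=camera('scene');o=bot.get_obs();p=o['ee_pos'];u=proj('scene',p);print(u,proj('scene',p+[0,0,.03]),proj('scene',(.4882,.2859,.052)),proj('scene',(.4882,.2859,.0)))
u=u.astype(int);a=im[u[1]-65:u[1]+25,u[0]-60:u[0]+60]
cv2.imwrite('pics/c7.png',cv2.resize(a,(800,600),interpolation=cv2.INTER_CUBIC));print(u-[60,65])
"
```

```text
[269.6002 335.7577] [268.7618 324.3547] [251.536  318.0388] [253.4105 337.7705]
[209 270]
```

View pics/c7.png

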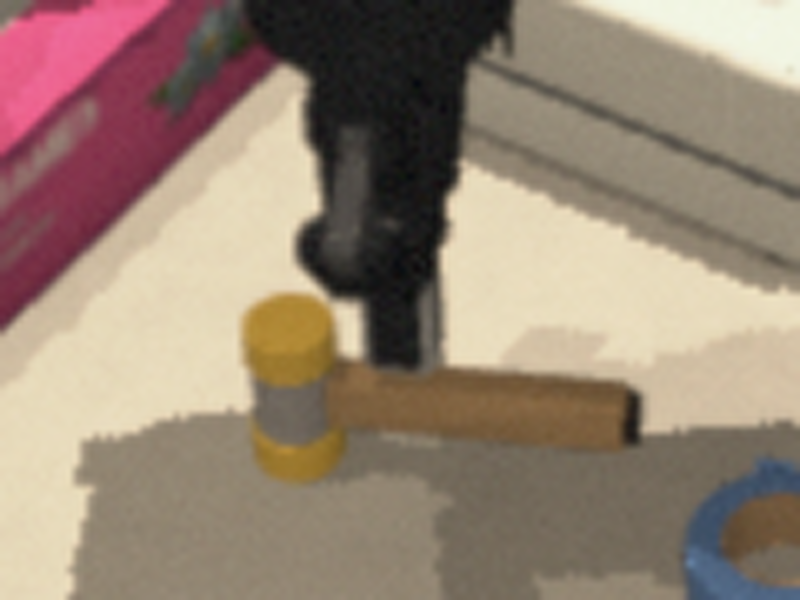

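>>> send_rows:
  targets: "0 0 2 0 255;0 0 4 0 255;0 0 6 0 255;0 0 7 0 255;0 0 7 0 255"

```text
time: 12.65
ee_pos: [0.4559, 0.2738, 0.0041]
tcp_rot: [179.9, 0.3, -157.7]
wrist_force: [-3.6, -1.5, 7.8]
opening: -0.0001
grasp_force: 3.7
```

```bash
python3 -c "
from h import *
o=bot.get_obs();print(o['ee_pos'],o['wrist_force'],o['torque'],o['opening'],o['tcp_rot'])
T,im=snap('w8');a=cv2.imread('pics/w6.png')
hsv=lambda i:cv2.inRange(cv2.cvtColor(i,cv2.COLOR_BGR2HSV),(8,90,50),(22,255,255))
for i in(a,im):
    m=hsv(i)[120:420,280:350];ys,xs=np.nonzero(m);print(ys.min()+120,ys.max()+120,[ (v,np.nonzero(m[v-120])[0][[0,-1]]+280) for v in(170,220,260,280,288) if m[v-120].any()])
"
```

```text
[0.4559 0.2738 0.0041] [-3.5817 -1.4953  7.838 ] [-0.4535  0.7922  0.0515] -0.00013979162937938694 [ 179.9015    0.3246 -157.6944]
156 410 [(170, array([296, 328])), (220, array([296, 327])), (260, array([297, 327])), (280, array([297, 326])), (288, array([298, 326]))]
158 419 [(170, array([295, 329])), (220, array([296, 328])), (260, array([296, 328])), (280, array([297, 327])), (288, array([297, 327]))]
```

>>> send_rows:
  targets: "0 0 -20 0 255;0 0 -60 0 255;0 0 -80 0 255;0 0 -80 0 255"

```text
time: 13.2
ee_pos: [0.4567, 0.2741, 0.0849]
tcp_rot: [179.9, 0.5, -157.7]
wrist_force: [0.0, 0.1, -0.3]
opening: 0.0003
grasp_force: 0.0
```

```bash
python3 -c "
from h import *
T,im=snap('w9');a=cv2.imread('pics/w6.png')
o=bot.get_obs();print(o['time'],o['ee_pos'],o['wrist_force'],proj('wrist',o['ee_pos'],T))
for v in range(240,345,8):print(v,a[v,300:326:5].tolist(),im[v,300:326:5].tolist())
m=cv2.inRange(cv2.cvtColor(im,cv2.COLOR_BGR2HSV),(23,120,80),(35,255,255));n,l,s,c=cv2.connectedComponentsWithStats(m)
i=np.argmax(s[1:,4])+1;print(s[i],c[i])
"
```

```text
13.25 [0.4561 0.2738 0.0834] [ 0.4029  0.5696 -0.2298] [314.5707 274.0982]
240 [[26, 54, 74], [36, 65, 84], [39, 72, 92], [35, 66, 87], [35, 67, 88], [29, 57, 77]] [[69, 82, 90], [40, 74, 100], [40, 76, 108], [49, 83, 108], [34, 69, 88], [75, 90, 101]]
248 [[26, 55, 74], [34, 63, 84], [35, 67, 90], [34, 65, 87], [28, 61, 84], [27, 53, 74]] [[55, 66, 76], [34, 68, 98], [44, 81, 107], [43, 81, 107], [33, 67, 89], [64, 78, 85]]
256 [[32, 57, 79], [36, 67, 86], [35, 63, 87], [36, 65, 87], [31, 66, 87], [29, 52, 73]] [[59, 72, 78], [33, 71, 99], [39, 75, 103], [39, 78, 105], [37, 70, 94], [58, 74, 78]]
264 [[26, 60, 81], [37, 64, 86], [32, 67, 86], [33, 64, 89], [28, 56, 82], [26, 49, 68]] [[2, 61, 84], [24, 65, 92], [40, 72, 102], [36, 74, 100], [28, 61, 85], [0, 55, 75]]
272 [[27, 56, 75], [31, 58, 83], [32, 61, 84], [29, 61, 83], [35, 62, 84], [26, 53, 72]] [[45, 48, 52], [28, 54, 76], [28, 56, 75], [25, 54, 78], [34, 52, 73], [40, 44, 49]]
280 [[24, 57, 78], [37, 66, 86], [33, 66, 85], [32, 65, 89], [37, 66, 85], [23, 51, 71]] [[20, 52, 68], [0, 60, 79], [3, 57, 77], [0, 58, 76], [0, 
[... 725 characters left out ...]
 49], [48, 51, 54], [24, 20, 23], [14, 19, 15], [51, 54, 57], [46, 47, 52]] [[42, 49, 51], [46, 52, 50], [26, 20, 31], [7, 1, 11], [41, 51, 55], [47, 54, 59]]
328 [[43, 48, 45], [43, 52, 51], [6, 6, 2], [12, 21, 17], [50, 56, 58], [45, 52, 53]] [[42, 52, 54], [43, 46, 51], [12, 21, 19], [0, 6, 1], [42, 51, 53], [42, 44, 49]]
336 [[47, 52, 56], [51, 60, 59], [15, 23, 22], [7, 3, 8], [46, 57, 54], [50, 58, 58]] [[44, 53, 53], [44, 53, 56], [20, 15, 11], [0, 0, 8], [48, 58, 60], [46, 55, 62]]
344 [[13, 18, 5], [28, 27, 24], [24, 22, 22], [17, 17, 20], [51, 59, 61], [0, 0, 0]] [[12, 8, 16], [22, 23, 28], [13, 19, 16], [8, 17, 7], [48, 54, 56], [4, 0, 1]]
[294 282  34  21 146] [309.4247 289.2808]
```

>>> send_rows:
  targets: "0 0 0 0 0;0 0 0 0 0;0 0 0 0 0;0 0 0 0 0;0 0 0 0 0;0 0 40 0 0;0 0 75 0 0;0 0 90 0 0;0 0 98 0 0;0 0 98 0 0"

```text
time: 14.5
ee_pos: [0.4566, 0.2741, -0.014]
tcp_rot: [179.9, 0.4, -157.7]
wrist_force: [-0.1, 0.4, -0.8]
opening: 0.0855
grasp_force: 0.0
```

>>> send_rows:
  targets: "0 0 0 0 255;0 0 0 0 255;0 0 0 0 255;0 0 0 0 255;0 0 0 0 255;0 0 0 0 255;0 0 0 0 255"
  newtons: 90

```text
time: 15.38
ee_pos: [0.4565, 0.2739, -0.0141]
tcp_rot: [179.9, 0.4, -157.7]
wrist_force: [-1.2, -2.8, 4.7]
opening: 0.0118
grasp_force: 88.0
```

```bash
python3 -c "
from h import *
T=np.load('pics/w4.npy')
print(onz('wrist',(281.2,307.4),.091,T),onz('wrist',(425.7,295.3),.087,T))
T2=np.load('pics/w2.npy');print(onz('wrist',(348+200/13.33,109+200/13.33),.093,T2),onz('wrist',(177+203/13.33,100+203/13.33),.087,T2))
"
```

```text
[ 0.5078 -0.0253  0.091 ] [0.5165 0.1061 0.087 ]
[ 0.5053 -0.0247  0.093 ] [0.5136 0.1067 0.087 ]
```

>>> send_rows:
  targets: "0 0 -20 0 255;0 0 -60 0 255;0 0 -110 0 255;0 0 -150 0 255;0 0 -150 0 255"

```text
time: 16.0
ee_pos: [0.4568, 0.2742, 0.1382]
tcp_rot: [179.9, 0.6, -157.7]
wrist_force: [-0.2, 0.4, -3.0]
opening: 0.0118
grasp_force: 88.1
```

```bash
python3 -c "
from h import *
T,im=snap('w10');o=bot.get_obs();print(o['time'],o['ee_pos'],o['tcp_rot'],o['wrist_force'],o['torque'],o['opening'],o['grasp_force'])
hsv=cv2.cvtColor(im,cv2.COLOR_BGR2HSV)
for lo,hi in(((8,90,50),(22,255,255)),((23,120,80),(35,255,255))):
    n,l,s,c=cv2.connectedComponentsWithStats(cv2.inRange(hsv,lo,hi))
    for i in np.argsort(-s[1:,4])[:3]+1:print(s[i],c[i])
"
```

```text
16.05 [0.456  0.2737 0.1358] [ 179.8871    0.4134 -157.6929] [ 0.1096  0.3539 -3.3431] [-0.0267  0.0525 -0.0144] 0.01162387118817142 88.11952471733093
[ 295  164   39  215 7343] [313.6676 265.2364]
[290 380  48  42 701] [313.7047 397.398 ]
[338  34  49  54 485] [365.9897  57.0577]
[290 384  48  46 928] [312.778  411.2662]
[317 383  18  16  60] [325.15   390.1833]
[294 390   3   3   5] [295.  391.2]
```

```bash
python3 -c "
from h import *
goal((.4755,-.0384,.136))"
```

```text
shift [ 100.4 -296.2   -1.5] turn None
```

>>> send_rows:
  targets: "10 -30 -2 0 255;24 -70 -2 0 255;38 -113 -2 0 255;54 -160 -2 0 255;70 -207 -2 0 255;85 -250 -2 0 255;95 -280 -2 0 255;100 -296 -2 0 255;100 -296 -2 0 255;100 -296 25 0 255;100 -296 45 0 255;100 -296 50 0 255;100 -296 50 0 255"

```text
time: 17.68
ee_pos: [0.4755, -0.0375, 0.0844]
tcp_rot: [179.9, 0.3, -157.6]
wrist_force: [-0.4, 0.4, -1.8]
opening: 0.0121
grasp_force: 88.3
```

```bash
python3 -c "
from h import *
o=bot.get_obs();print(o['time'],o['ee_pos'],o['tcp_rot'],o['wrist_force'],o['torque'],o['q'])"
```

```text
17.675 [ 0.4755 -0.0375  0.0844] [ 179.8861    0.318  -157.6472] [-0.3933  0.4325 -1.7959] [-0.0129  0.0633 -0.0405] [ -4.6774  -5.9915 -13.6017  82.1582   0.2459 -27.03  ]
```

>>> send_rows:
  targets: "0 0 2 0 255;0 0 4 0 255;0 0 6 0 255;0 0 6 0 255"

```text
time: 18.18
ee_pos: [0.4759, -0.0382, 0.0788]
tcp_rot: [179.9, 0.4, -157.7]
wrist_force: [-0.4, 0.2, 0.8]
opening: 0.012
grasp_force: 88.8
```

>>> send_rows:
  targets: "0 0 1 0 255;0 0 2 0 255;0 0 3 0 255;0 0 3 0 255"

```text
time: 18.68
ee_pos: [0.4759, -0.0382, 0.0754]
tcp_rot: [179.9, 0.4, -157.7]
wrist_force: [0.3, 1.3, 1.2]
opening: 0.0122
grasp_force: 88.8
```

>>> send_rows:
  targets: "0 0 0.5 0 255;0 0 1 0 255;0 0 1 0 255"

```text
time: 19.05
ee_pos: [0.4758, -0.0382, 0.0744]
tcp_rot: [179.9, 0.4, -157.7]
wrist_force: [1.8, -0.7, 1.2]
opening: 0.0122
grasp_force: 88.8
```

>>> send_rows:
  targets: "0 0 0.5 0 255;0 0 1 0 255;0 0 1 0 255"

```text
time: 19.42
ee_pos: [0.4758, -0.0382, 0.0734]
tcp_rot: [179.9, 0.3, -157.7]
wrist_force: [2.7, -0.7, 0.6]
opening: 0.0119
grasp_force: 88.9
```

>>> send_rows:
  targets: "0 0 0.5 0 255;0 0 1 0 255;0 0 1 0 255"

```text
time: 19.8
ee_pos: [0.4758, -0.0382, 0.0728]
tcp_rot: [179.9, 0.4, -157.7]
wrist_force: [0.3, -0.3, 5.1]
opening: 0.0118
grasp_force: 89.4
```

>>> send_rows:
  targets: "0 0 0.5 0 255;0 0 1 0 255;0 0 1 0 255"

```text
time: 20.18
ee_pos: [0.4758, -0.0382, 0.0726]
tcp_rot: [179.9, 0.4, -157.7]
wrist_force: [-3.5, -0.5, 13.0]
opening: 0.0118
grasp_force: 90.5
```

>>> send_rows:
  targets: "0 0 0.5 0 255;0 0 1 0 255;0 0 1.5 0 255;0 0 1.5 0 255"

```text
time: 20.68
ee_pos: [0.4757, -0.0383, 0.0724]
tcp_rot: [180.0, 0.4, -157.7]
wrist_force: [-9.4, -1.1, 23.7]
opening: 0.0117
grasp_force: 91.9
```

>>> send_rows:
  targets: "0 0 -5 0 255;0 0 -35 0 255;0 0 -65 0 255;0 0 -65 0 255"

```text
time: 21.18
ee_pos: [0.4759, -0.0384, 0.136]
tcp_rot: [179.9, 0.4, -157.7]
wrist_force: [-0.2, 0.4, -2.3]
opening: 0.0118
grasp_force: 88.4
```

```bash
python3 - <<'E'
from h import *
T,im=snap('w11');o=bot.get_obs();print(o['time'],o['ee_pos'],o['tcp_rot'],o['wrist_force'])
print(proj('wrist',(.507,-.0255,.087),T),proj('wrist',(.5153,.1065,.087),T))
hsv=cv2.cvtColor(im,cv2.COLOR_BGR2HSV)
for lo,hi in(((8,90,50),(22,255,255)),):
    n,l,s,c=cv2.connectedComponentsWithStats(cv2.inRange(hsv,lo,hi))
    for i in np.argsort(-s[1:,4])[:2]+1:print(s[i],c[i])
goal((.4565,.2739,.125))
goal((.4565,.2739,-.0138))
E
```

```text
21.225 [ 0.4753 -0.0384  0.1344] [ 179.8954    0.3114 -157.6937] [-0.2992  1.062  -3.3401]
[314.5093 289.8375] [473.9148 359.1063]
[    0   275   143   205 13718] [ 63.3182 362.3474]
[ 295  163   40  216 7413] [313.4986 264.7368]
shift [-101.1  296.    10.5] turn None
shift [-100.3  295.8  149.3] turn None
```

>>> send_rows:
  targets: "-10 30 0 0 255;-24 70 0 0 255;-38 113 0 0 255;-54 160 0 0 255;-70 207 0 0 255;-85 250 0 0 255;-96 280 20 0 255;-100 296 50 0 255;-100 296 90 0 255;-100 296 125 0 255;-100 296 142 0 255;-100 296 147 0 255;-100 296 149 0 255;-100 296 149 0 255"

```text
time: 22.98
ee_pos: [0.4569, 0.2743, -0.012]
tcp_rot: [179.9, 0.4, -157.7]
wrist_force: [-0.6, 0.6, -2.4]
opening: 0.0121
grasp_force: 88.4
```

>>> send_rows:
  targets: "0 0 0.5 0 255;0 0 0.5 0 255"

```text
time: 23.22
ee_pos: [0.4566, 0.2741, -0.013]
tcp_rot: [179.9, 0.4, -157.7]
wrist_force: [-0.3, 0.6, -1.8]
opening: 0.0119
grasp_force: 88.4
```

>>> send_rows:
  targets: "0 0 0.5 0 255;0 0 1 0 255;0 0 1 0 255"

```text
time: 23.6
ee_pos: [0.4564, 0.274, -0.014]
tcp_rot: [179.9, 0.4, -157.7]
wrist_force: [-2.9, -1.7, 3.9]
opening: 0.012
grasp_force: 89.3
```

>>> send_rows:
  targets: "0 0 0 0 0;0 0 0 0 0;0 0 0 0 0;0 0 0 0 0;0 0 0 0 0;0 0 -40 0 0;0 0 -90 0 0;0 0 -140 0 0"

```text
time: 24.6
ee_pos: [0.4554, 0.2733, 0.1269]
tcp_rot: [179.9, 0.3, -157.7]
wrist_force: [0.2, -0.7, 0.2]
opening: 0.085
grasp_force: 0.0
```

```bash
python3 - <<'E'
from h import *
T,im=snap('w12');o=bot.get_obs();print(o['time'],o['ee_pos'],o['opening'])
hsv=cv2.cvtColor(im,cv2.COLOR_BGR2HSV)
for lo,hi in(((8,90,50),(22,255,255)),((23,120,80),(35,255,255))):
    n,l,s,c=cv2.connectedComponentsWithStats(cv2.inRange(hsv,lo,hi))
    for i in np.argsort(-s[1:,4])[:2]+1:print(s[i],c[i])
print(proj('wrist',(.4882,.2859,.052),T))
goal((.475,-.275,.30),-97)
E
```

```text
24.65 [0.4574 0.2745 0.1341] 0.08516240340184252
[ 296  139   36  156 2656] [313.5629 209.7176]
[339  34  52  57 390] [366.8179  60.9821]
[296 261  35  33 626] [313.4569 276.1102]
[324 248   2   2   3] [324.3333 248.6667]
[313.0035 275.6954]
shift [ 189.8 -514.6 -170.1] turn -60.7
```

>>> send_rows:
  targets: "0 0 -50 0 0;10 -30 -100 0 0;25 -70 -150 0 0;43 -116 -165 -6 0;61 -165 -165 -12 0;79 -214 -165 -18 0;97 -263 -165 -24 0;115 -312 -165 -30 0;133 -361 -165 -36 0;151 -410 -165 -42 0;169 -459 -165 -50 0;182 -495 -165 -57 0;190 -514 -165 -61 0;190 -514 -165 -61 0;190 -514 -165 -61 0"

```text
time: 26.52
ee_pos: [0.4741, -0.2743, 0.2885]
tcp_rot: [-179.8, 0.3, -96.8]
wrist_force: [-1.4, -0.2, -1.3]
opening: 0.0854
grasp_force: 0.0
```

```bash
python3 - <<'E'
from h import *
T,im=snap('w13');o=bot.get_obs();print(o['time'],o['ee_pos'],o['tcp_rot'],o['q'])
cv2.imwrite('pics/c13.png',cv2.resize(im[60:440,160:480],(672,798)) if 0 else im)
E
```

```text
26.575 [ 0.4742 -0.2741  0.2887] [-179.736     0.2495  -96.7237] [ -30.2218    7.67     23.0983  105.2858    0.3341 -113.4971]
```

View pics/c13.png

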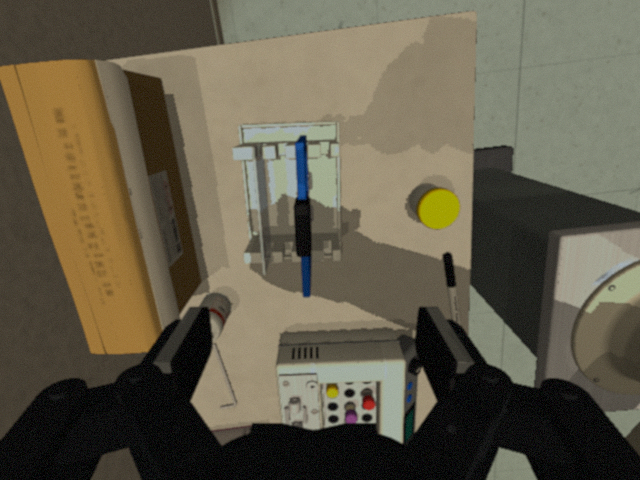

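The picture shows the lid from above: blue edge from (301,137) to (307,296), grip (303,200–253), clear plate at u≈263, pot (438,208), heater below. I'll measure the edges numerically.

```bash
python3 - <<'E'
from h import *
T=np.load('pics/w13.npy');im=cv2.imread('pics/w13.png');hsv=cv2.cvtColor(im,cv2.COLOR_BGR2HSV)
b=cv2.inRange(hsv,(100,120,40),(130,255,255));P=[]
for v in list(range(142,198,8))+list(range(258,294,6)):
    x=np.nonzero(b[v,285:325])[0]+285
    if len(x):
        p=onz('wrist',(x[0]-.5,v),.145,T);P.append(p);print(v,x[0],x[-1],p[:2],onz('wrist',(x[-1]+.5,v),.145,T)[0])
P=np.array(P);k=np.polyfit(P[:,1],P[:,0],1);print('yaw',-np.degrees(np.arctan(k[0])),'x at y=-.27',np.polyval(k,-.27)-.004)
ys=np.nonzero(b[:,285:325].any(1))[0];print('rows',ys.min(),ys.max(),onz('wrist',(302,ys.min()),.145,T),onz('wrist',(307,ys.max()),.145,T))
g=cv2.cvtColor(im,cv2.COLOR_BGR2GRAY)
for v in(205,215,227,240,248):
    x=np.nonzero(g[v,285:325]<38)[0]+285;print('grip',v,x[0],x[-1],onz('wrist',(x[0]-.5,v),.163,T)[:2],onz('wrist',(x[-1]+.5,v),.163,T)[:2])
d=(g[180:275,300:306]<38).sum(1);r=np.nonzero(d>=4)[0]+180;print(r.min(),r.max(),onz('wrist',(303,r.min()),.163,T),onz('wrist',(303,r.max()),.163,T))
E
```

```text
142 296 304 [ 0.4844 -0.3358] 0.47670160596101674
150 296 305 [ 0.4853 -0.3291] 0.4766840164269497
158 296 306 [ 0.4862 -0.3224] 0.47666617420046387
166 297 306 [ 0.4862 -0.3155] 0.47751781032972884
174 297 306 [ 0.4871 -0.3085] 0.478381876924174
182 298 306 [ 0.4872 -0.3014] 0.47925864813682517
190 298 307 [ 0.4882 -0.2943] 0.47925931886729034
258 302 309 [ 0.493  -0.2286] 0.4854325563443284
264 302 309 [ 0.4938 -0.2224] 0.4861857431888353
270 302 309 [ 0.4946 -0.2161] 0.48694796623882514
276 303 309 [ 0.4945 -0.2097] 0.4877193890907024
282 303 309 [ 0.4953 -0.2033] 0.4885001793139669
288 303 309 [ 0.4961 -0.1968] 0.48929050857256356
yaw -4.5978833177789875 x at y=-.27 0.48598436592893246
rows 136 295 [ 0.4782 -0.34    0.145 ] [ 0.4927 -0.1886  0.145 ]
grip 205 295 309 [ 0.4911 -0.2853] [ 0.4784 -0.2838]
grip 215 295 309 [ 0.4923 -0.2765] [ 0.4794 -0.275 ]
grip 227 295 310 [ 0.4938 -0.2657] [ 0.4799 -0.2641]
grip 240 296 310 [ 0.4945 -0.2536] [ 0.4813 -0.2521]
grip 248 296 310 [ 0.4955 -0.2461] [ 0.4822 -0.2446]
199 256 [ 0.4832 -0.2896  0.163 ] [ 0.4899 -0.2377  0.163 ]
```

```bash
python3 - <<'E'
from h import *
goal((.4867,-.264,.160),-95)
goal((.4867,-.264,.099),-95)
E
```

```text
shift [-10.9 -10.6 128.8] turn -1.72
shift [-10.7 -10.4 189.8] turn -1.72
```

>>> send_rows:
  targets: "-6 -6 40 -1.7 0;-11 -10.5 90 -1.7 0;-11 -10.5 125 -1.7 0;-11 -10.5 125 -1.7 0;-11 -10.5 150 -1.7 0;-11 -10.5 175 -1.7 0;-11 -10.5 187 -1.7 0;-11 -10.5 190 -1.7 0;-11 -10.5 190 -1.7 0"

```text
time: 27.7
ee_pos: [0.4872, -0.2646, 0.0998]
tcp_rot: [-179.7, 0.2, -95.0]
wrist_force: [-0.1, -0.0, -1.3]
opening: 0.0854
grasp_force: 0.0
```

```bash
python3 - <<'E'
from h import *
T,im=snap('w14');o=bot.get_obs();print(o['time'],o['ee_pos'],o['tcp_rot'],o['wrist_force'])
b=cv2.inRange(cv2.cvtColor(im,cv2.COLOR_BGR2HSV),(100,120,40),(130,255,255))
for v in range(0,230,20):
    x=np.nonzero(b[v,250:380])[0]+250
    if len(x):print(v,x[0],x[-1],onz('wrist',(x[0]-.5,v),.145,T)[:2],onz('wrist',(x[-1]+.5,v),.145,T)[:2])
E
```

```text
27.75 [ 0.4872 -0.2646  0.0998] [-179.6645    0.2055  -94.9979] [-0.2688 -0.0508  0.6718]
140 310 321 [ 0.4834 -0.3395] [ 0.4792 -0.3391]
160 306 325 [ 0.4854 -0.3328] [ 0.4784 -0.3322]
180 306 325 [ 0.486  -0.3258] [ 0.4789 -0.3252]
200 306 325 [ 0.4867 -0.3185] [ 0.4795 -0.3178]
220 306 325 [ 0.4874 -0.3109] [ 0.48   -0.3103]
```

>>> send_rows:
  targets: "0 0 0 0 255;0 0 0 0 255;0 0 0 0 255;0 0 0 0 255;0 0 0 0 255;0 0 0 0 255;0 0 0 0 255"
  newtons: 80

```text
time: 28.62
ee_pos: [0.4868, -0.2645, 0.0988]
tcp_rot: [-179.7, 0.2, -95.0]
wrist_force: [-0.8, -0.1, 2.8]
opening: 0.0131
grasp_force: 78.5
```

```bash
python3 - <<'E'
from h import *
T,im=snap('w15');o=bot.get_obs();print(o['time'],o['ee_pos'],o['tcp_rot'],o['wrist_force'],o['opening'])
b=cv2.inRange(cv2.cvtColor(im,cv2.COLOR_BGR2HSV),(100,120,40),(130,255,255))
for v in range(120,260,10):
    x=np.nonzero(b[v,250:380])[0]+250
    if len(x):print(v,x[0],x[-1])
ys=np.nonzero(b[100:260,300:330].sum(1)>1500)[0]+100;print(ys.min())
E
```

```text
28.675 [ 0.4868 -0.2645  0.0988] [-179.7316    0.2275  -94.9986] [-0.8658 -0.4257  3.151 ] 0.013075662956990636
140 308 319
150 305 322
160 303 323
170 304 323
180 304 323
190 304 323
200 304 323
210 304 323
220 304 323
230 304 323
240 304 323
250 305 323
136
```

>>> send_rows:
  targets: "0 0 -10 0 255;0 0 -25 0 255;0 0 -50 0 255;0 0 -80 0 255;0 0 -110 0 255;0 0 -130 0 255;0 0 -130 0 255"

```text
time: 29.55
ee_pos: [0.4868, -0.2652, 0.2308]
tcp_rot: [-179.6, 0.2, -95.0]
wrist_force: [1.3, -0.2, -1.9]
opening: 0.0132
grasp_force: 78.0
```

```bash
python3 - <<'E'
from h import *
T=np.load('pics/w15.npy')
for v in(136,138,140):
    p=onz('wrist',(313.5,v),.145,T);print((T[:3,:3].T@(p-T[:3,3])*1e3))
T,im=snap('w16');o=bot.get_obs();print(o['time'],o['ee_pos'],o['tcp_rot'],o['wrist_force'],o['torque'],o['opening'])
b=cv2.inRange(cv2.cvtColor(im,cv2.COLOR_BGR2HSV),(100,120,40),(130,255,255))
for v in range(130,250,10):
    x=np.nonzero(b[v,250:380])[0]+250
    if len(x):print(v,x[0],x[-1])
goal((.46,.04,.229),-93.75)
E
```

```text
[ 76.1999  -1.581  -46.5448]
[ 75.5388  -1.5806 -46.5421]
[ 74.8753  -1.5802 -46.5395]
29.6 [ 0.4865 -0.2651  0.2292] [-179.669     0.2087  -94.9971] [ 0.3317 -1.0344 -2.4768] [-0.0324 -0.0179 -0.0052] 0.013067991087875023
140 308 319
150 305 321
160 303 323
170 303 323
180 304 323
190 304 322
200 304 323
210 304 323
220 304 323
230 304 322
240 304 323
shift [-301.6   53.     1. ] turn -1.25
```

>>> send_rows:
  targets: "-20 0 0 0 255;-60 8 0 0 255;-105 18 0 -0.5 255;-150 28 0 -1.2 255;-195 38 0 -1.2 255;-240 48 0 -1.2 255;-275 53 0 -1.2 255;-295 53 0 -1.2 255;-302 53 0 -1.2 255;-302 53 0 -1.2 255;-302 53 0 -1.2 255"

```text
time: 30.98
ee_pos: [0.4595, 0.04, 0.2294]
tcp_rot: [-179.8, 0.2, -93.8]
wrist_force: [0.3, -0.3, -2.2]
opening: 0.0128
grasp_force: 78.2
```

```bash
python3 - <<'E'
from h import *
T,im=snap('w17');o=bot.get_obs();print(o['time'],o['ee_pos'],o['tcp_rot'],o['q'])
H=np.array([.4745,.0418]);a=np.radians(-3.75);R=np.array([[np.cos(a),-np.sin(a)],[np.sin(a),np.cos(a)]])
g=cv2.cvtColor(im,cv2.COLOR_BGR2GRAY)
for s in(1,-1):
    p=H+R@[.038,.066*s];u=proj('wrist',(*p,.087),T);x,y=u.round().astype(int);w=g[max(y-14,0):y+15,x-14:x+15];print(s,u,w.min(),w.max(),np.median(w))
    print(cv2.resize(w,(15,15),interpolation=cv2.INTER_AREA) if w.size else '')
for q in((62,41,100),(62,0,100),(62,-41,100)):
    p=H+R@np.array(q[:2])/1e3;print(proj('wrist',(*p,.1),T))
E
```

```text
31.025 [0.4596 0.0399 0.2295] [-179.751     0.2264  -93.8527] [  4.8393  -6.6506   1.8849  98.2551   0.1862 -81.3071]
1 [261.1759 278.7086] 8 135 109.0
[[112 113 109 109 108 111 110 111 111 112 103  89  94  80  68]
 [110 113 109 108 110 109 111 110 112 111 104  88  95  83  72]
 [112 111 109 110 109 110 109 108 108 110 103  90  97  85  77]
 [112 110 109 109 108 103  89  87  89  99 103  87  95  95  94]
 [112 111 110 109 105 102 101 101  99  96  91  83 101 112 113]
 [110 111 108 107 106 113 111 106 109 109  93  81 100 115 120]
 [111 111 109 105 109 107  81  63  78 104 106  93 112 127 128]
 [109 112 109 107 110  92  46  23  40  84 107 101 120 132 130]
 [110 112 109 107 108  97  53  30  41  84 107 100 115 129 130]
 [108 110 110 107 108 108  90  73  83 104 106  92 103 127 130]
 [109 110 111 108 108 107 108 104 107 110 106  95 107 126 130]
 [110 109 109 107 107 108 110 108 109 109 107 101 116 127 128]
 [110 110 109 107 107 107 109 111 109 110 108 100 117 129 128]
 [109 111 109 107 108 108 110 108 109 110 108 103 118 125 125]
 [113 114 113 112 112 114 112 113 114 117 116 119 124 127 125]]
-1
[... 339 characters left out ...]
 179 178]
 [177 177 175 171 176 177 176 177 177 177 162 125 155 177 177]
 [176 178 174 175 178 177 169 166 175 178 174 143 150 176 178]
 [177 178 172 174 178 170 123  95 138 165 176 158 152 173 177]
 [177 177 169 172 178 169 100  53 105 148 172 165 149 166 174]
 [176 177 170 172 177 176 146 122 153 174 177 157 140 163 160]
 [177 177 176 173 176 177 175 174 177 177 174 143 124 154 126]
 [178 177 178 175 171 175 177 177 177 176 163 134 116 153 114]
 [177 178 176 177 173 172 174 172 171 170 160 149 135 157 116]
 [177 178 178 177 177 176 173 166 168 176 176 160 137 154 117]
 [178 176 179 177 178 178 178 178 178 178 178 163 135 154 119]]
[231.6431 260.1677]
[228.1137 217.0529]
[224.2704 170.1022]
```

```bash
python3 - <<'E'
from h import *
T=np.load('pics/w17.npy');im=cv2.imread('pics/w17.png');g=cv2.cvtColor(im,cv2.COLOR_BGR2GRAY).astype(float)
P=[]
for x,y in((261,279),(254,138)):
    w=g[y-8:y+9,x-8:x+9];m=np.clip(np.median(w)*.75-w,0,None);yy,xx=np.mgrid[y-8:y+9,x-8:x+9]
    u=(m*xx).sum()/m.sum(),(m*yy).sum()/m.sum();p=onz('wrist',u,.087,T);P.append(p);print(u,p)
P=np.array(P);d=P[0]-P[1];a=-np.arctan2(d[0],d[1]);print('yaw',np.degrees(a),np.linalg.norm(d))
h=P.mean(0)[:2]+.024*np.array([np.cos(a),np.sin(a)]);print('hinge (cam)',h, 'corr', h+1.6e-3*T[:2,1])
goal((*(h+1.6e-3*T[:2,1]),.2),-90+np.degrees(a))
E
```

```text
(np.float64(261.2717837837838), np.float64(279.7372972972973)) [0.5168 0.1063 0.087 ]
(np.float64(254.3236688040145), np.float64(139.3052690270421)) [ 0.5076 -0.0256  0.087 ]
yaw -3.9655311886939915 0.132238677320586
hinge (cam) [0.5361 0.0387] corr [0.5345 0.0388]
shift [ -3.7 -74.8  29.8] turn 0.11
```

```bash
python3 - <<'E'
from h import *
for i in range(2):print(camera_model('wrist')['T_tool_cam'])
print(bot.hold_point_z,bot.get_obs()['time'])
print(camera_model('scene')['pose'][:3,3])
E
```

```text
[[ 0.0004 -0.9463 -0.3234  0.0834]
 [ 1.      0.0002  0.0007 -0.0017]
 [-0.0007 -0.3234  0.9463 -0.1737]
 [ 0.      0.      0.      1.    ]]
[[ 0.0004 -0.9463 -0.3234  0.0834]
 [ 1.      0.0002  0.0007 -0.0017]
 [-0.0007 -0.3234  0.9463 -0.1737]
 [ 0.      0.      0.      1.    ]]
0.0187 31.025
[-0.0419  0.9265  0.7573]
```

```bash
for i in 1 2; do python3 -c "
from h import *
print(camera_model('wrist')['T_tool_cam'][:3,3],camera_model('scene')['pose'][:3,3])"; done
```

```text
[ 0.0834 -0.0017 -0.1737] [-0.0419  0.9265  0.7573]
[ 0.0834 -0.0017 -0.1737] [-0.0419  0.9265  0.7573]
```

```bash
python3 - <<'E'
from h import *
T=T_tool();print(T[:3,2]*70.8)
goal((.5347,.039,.195),-93.85)
E
```

```text
[  0.3258   0.2585 -70.7988]
shift [ -4.  -74.9  34.8] turn -0.0
```

>>> send_rows:
  targets: "-2 -25 0 0 255;-3.8 -55 5 0 255;-3.8 -74.6 15 0 255;-3.8 -74.6 25 0 255;-3.8 -74.6 33 0 255;-3.8 -74.6 35 0 255;-3.8 -74.6 35 0 255;-3.8 -74.6 35 0 255"

```text
time: 32.02
ee_pos: [0.5345, 0.0396, 0.1956]
tcp_rot: [-179.7, 0.2, -93.8]
wrist_force: [0.3, -0.4, -2.0]
opening: 0.0129
grasp_force: 78.6
```

```bash
python3 - <<'E'
from h import *
o=bot.get_obs();print(o['time'],o['ee_pos'],o['tcp_rot'],o['wrist_force'],o['torque'])
goal((.5344,.0387,.1628))
# side-camera check of hinge occupancy
im=camera('side');cv2.imwrite('pics/s2.png',im)
E
```

```text
32.025 [0.5345 0.0396 0.1956] [-179.6804    0.2412  -93.7928] [ 0.3079 -0.4215 -2.017 ] [-0.0107  0.0041 -0.0004]
shift [ 1.   0.2 32.8] turn None
```

>>> send_rows:
  targets: "0.4 0 5 0 255;0.4 0 10 0 255;0.4 0 14 0 255;0.4 0 17 0 255;0.4 0 19 0 255;0.4 0 19 0 255"

```text
time: 32.83
ee_pos: [0.5345, 0.0391, 0.1759]
tcp_rot: [-179.7, 0.2, -93.8]
wrist_force: [-0.2, -0.5, -2.2]
opening: 0.0128
grasp_force: 78.8
```

>>> send_rows:
  targets: "0 0 1 0 255;0 0 2 0 255;0 0 3 0 255;0 0 3 0 255"

```text
time: 33.33
ee_pos: [0.5348, 0.0391, 0.1742]
tcp_rot: [-179.6, 0.2, -93.8]
wrist_force: [-1.4, -1.9, 6.5]
opening: 0.0128
grasp_force: 80.0
```

>>> send_rows:
  targets: "0 0 -2 0 255;1 0 -2 0 255;1 0 0 0 255;1 0 1 0 255;1 0 1 0 255"

```text
time: 33.95
ee_pos: [0.5348, 0.0383, 0.1738]
tcp_rot: [-179.6, 0.3, -93.8]
wrist_force: [-2.6, -0.6, 12.3]
opening: 0.0127
grasp_force: 80.7
```

```bash
python3 - <<'E'
from h import *
o=bot.get_obs();print(o['ee_pos'],o['tcp_rot'],o['wrist_force'],o['torque'],o['opening'])
F=o['wrist_force']+[0,0,2.0];t=o['torque']+np.array([.01,0,0]);print('r for contact, ry,rx',t[0]/F[2],-t[1]/F[2])
T,im=snap('w18')
b=cv2.inRange(cv2.cvtColor(im,cv2.COLOR_BGR2HSV),(100,120,40),(130,255,255))
for v in range(130,240,12):
    x=np.nonzero(b[v,250:380])[0]+250
    if len(x):print(v,x[0],x[-1])
print(np.nonzero(b[:,305:322].sum(1)>1000)[0].min())
# boss pins / knuckles predictions
g=cv2.cvtColor(im,cv2.COLOR_BGR2GRAY)
for p in((.5165,.1062,.087),(.5076,-.0256,.087)):
    u=proj('wrist',p,T);x,y=u.round().astype(int);print(u)
    if 10<x<630 and 10<y<470:print(cv2.resize(g[y-14:y+15,x-14:x+15],(15,15),interpolation=cv2.INTER_AREA))
E
```

```text
[0.5348 0.0383 0.1738] [-179.5916    0.2632  -93.7951] [-2.619  -0.6054 12.3303] [-0.0935  0.8689  0.0512] 0.012702881850007603
r for contact, ry,rx -0.005825238697906578 -0.06063398888042798
142 308 320
154 304 323
166 303 323
178 304 323
190 303 323
202 303 323
214 304 323
226 304 323
238 304 323
136
[343.5748 305.9311]
[[  7  43  51  52  54  53  54  70  83  83  81  84  88  79  78]
 [ 11  36  51  51  52  54  51  67  83  82  81  87  93  84  86]
 [ 11  32  51  52  51  53  51  61  75  80  80  88  99 101 101]
 [  6  31  49  54  54  53  54  59  75  76  78  93 105 110 112]
 [  6  26  51  53  54  53  52  59  76  82  76  87 100 114 119]
 [  5  22  49  53  54  53  53  54  53  54  53  54  65  85 115]
 [  7  17  49  52  53  53  53  52  38  16  17  16  13  31  75]
 [  3  12  46  52  52  52  54  52  41  15  12   9   7  14  22]
 [ 11  16  43  53  55  53  52  53  42  17  13   6   8  10  12]
 [ 12  15  40  52  54  52  51  53  48  22  12   8  10  14  12]
 [  6   9  41  53  53  53  52  54  50  28  10   8  11   8  10]
 [  5   6  33  51  53  52  55  52  50  28  13  10   8  11  10]
 [  7   7  27  50  5
[... 435 characters left out ...]
3 172]
 [161 150 145 160 164 163 161 160 160 163 160 151 160 173 172]
 [160 143 151 160 163 162 152 146 158 163 161 158 161 170 171]
 [157 144 154 160 162 146  98  83 133 156 159 158 158 168 169]
 [152 138 156 160 158 121  44  34  85 121 148 157 152 160 163]
 [151 129 154 159 161 136  72  66 114 142 153 155 146 147 148]
 [152 121 148 159 161 155 138 134 152 162 158 152 145 132 126]
 [158 136 146 156 160 158 156 154 157 157 156 151 144 112  93]
 [162 157 145 152 156 156 155 154 156 156 150 144 142 121 132]
 [161 160 157 152 154 151 152 150 153 153 153 145 141 126 155]
 [159 160 160 163 159 150 149 150 152 160 161 147 139 124 154]
 [161 156 161 163 163 159 156 161 164 162 159 144 138 123 152]]
```

```bash
python3 - <<'E'
from h import *
im=cv2.imread('pics/w18.png');f=im.astype(float);K=camera_model('wrist')['K'];M=camera_model('wrist')['T_tool_cam']
b=cv2.inRange(cv2.cvtColor(im,cv2.COLOR_BGR2HSV),(100,120,30),(130,255,255))
for v in range(130,172,2):
    x=np.nonzero(b[v,290:340])[0]+290;print(v,(x[0],x[-1],len(x)) if len(x) else None,im[v,313].tolist())
def pj(x,y,z):
    p=K@(M[:3,:3].T@(np.array([x,y,z])-M[:3,3]));return (p[:2]/p[2]).round(1),round(p[2],3)
for X in(.069,.071,.073,.075):print(X,'top',pj(X,0,.0708-.117),'bot',pj(X,0,.0708-.012), 'grip top near',pj(X-.05,0,.0708-.135))
E
```

```text
130 None [171, 180, 169]
132 None [171, 181, 169]
134 None [121, 120, 109]
136 (np.int64(310), np.int64(318), 9) [60, 29, 10]
138 (np.int64(309), np.int64(319), 11) [59, 28, 0]
140 (np.int64(309), np.int64(319), 11) [58, 22, 5]
142 (np.int64(308), np.int64(320), 13) [59, 32, 7]
144 (np.int64(307), np.int64(320), 14) [57, 27, 0]
146 (np.int64(307), np.int64(320), 14) [56, 26, 0]
148 (np.int64(306), np.int64(321), 16) [57, 31, 5]
150 (np.int64(305), np.int64(321), 17) [75, 39, 16]
152 (np.int64(304), np.int64(322), 19) [124, 65, 16]
154 (np.int64(304), np.int64(323), 20) [140, 74, 21]
156 (np.int64(303), np.int64(323), 21) [152, 84, 35]
158 (np.int64(303), np.int64(323), 21) [148, 82, 28]
160 (np.int64(303), np.int64(323), 21) [148, 79, 22]
162 (np.int64(303), np.int64(323), 21) [145, 80, 24]
164 (np.int64(303), np.int64(323), 21) [149, 84, 31]
166 (np.int64(303), np.int64(323), 21) [145, 78, 24]
168 (np.int64(303), np.int64(323), 21) [148, 81, 30]
170 (np.int64(304), np.int64(323), 20) [150, 85, 32]
0.069 top (array([318. , 157.4]), np.float64(0.125)) bot (array([315.8, 138.2]), np.float64(0.225)) grip top near (array([318. , 309.9]), np.float64(0.124))
0.071 top (array([318. , 151.6]), np.float64(0.125)) bot (array([315.8, 134.8]), np.float64(0.224)) grip top near (array([318. , 304.9]), np.float64(0.124))
0.073 top (array([318.1, 145.6]), np.float64(0.124)) bot (array([315.8, 131.5]), np.float64(0.223)) grip top near (array([318.1, 299.7]), np.float64(0.123))
0.075 top (array([318.1, 139.7]), np.float64(0.123)) bot (array([315.8, 128.2]), np.float64(0.223)) grip top near (array([318.1, 294.5]), np.float64(0.122))
```

>>> send_rows:
  targets: "0 0 -6 0 255;2 0 -6 0 255;3.5 0 -6 0 255;3.5 0 -3 0 255;3.5 0 0 0 255;3.5 0 1 0 255;3.5 0 1 0 255"

```text
time: 34.88
ee_pos: [0.5342, 0.0348, 0.1708]
tcp_rot: [-179.8, 0.2, -93.8]
wrist_force: [-0.6, 0.3, -1.2]
opening: 0.0128
grasp_force: 78.8
```

>>> send_rows:
  targets: "0 0 1 0 255;0 0 2 0 255;0 0 3 0 255;0 0 4 0 255;0 0 4 0 255"

```text
time: 35.5
ee_pos: [0.5343, 0.0347, 0.1669]
tcp_rot: [-179.7, 0.2, -93.8]
wrist_force: [0.5, -0.8, -1.9]
opening: 0.013
grasp_force: 78.8
```

```bash
python3 -c "
from h import *
o=bot.get_obs();print(o['time'],o['ee_pos'],o['wrist_force'],o['torque'],o['tcp_rot'])"
```

```text
35.5 [0.5343 0.0347 0.1669] [ 0.4938 -0.7695 -1.8819] [0.0013 0.0355 0.0057] [-179.7416    0.231   -93.7982]
```

>>> send_rows:
  targets: "0 0 1 0 255;0 0 2 0 255;0 0 3 0 255;0 0 3 0 255"

```text
time: 36.0
ee_pos: [0.5342, 0.0348, 0.1638]
tcp_rot: [-179.7, 0.2, -93.8]
wrist_force: [0.4, 1.1, -0.9]
opening: 0.0127
grasp_force: 78.8
```

>>> send_rows:
  targets: "0 0 0.5 0 255;0 0 1 0 255;0 0 1 0 255"

```text
time: 36.38
ee_pos: [0.5343, 0.0348, 0.1629]
tcp_rot: [-179.7, 0.2, -93.8]
wrist_force: [0.3, 0.4, -1.5]
opening: 0.0127
grasp_force: 78.8
```

>>> send_rows:
  targets: "0 0 0.5 0 255;0 0 1 0 255;0 0 1 0 255"

```text
time: 36.75
ee_pos: [0.5344, 0.0348, 0.1628]
tcp_rot: [-179.7, 0.2, -93.8]
wrist_force: [-2.3, -0.0, 5.2]
opening: 0.0132
grasp_force: 79.6
```

>>> send_rows:
  targets: "0 0 0.5 0 255;0 0 1 0 255;0 0 1 0 255"

```text
time: 37.12
ee_pos: [0.5346, 0.0348, 0.1628]
tcp_rot: [-179.6, 0.3, -93.8]
wrist_force: [-2.6, 0.3, 11.9]
opening: 0.013
grasp_force: 80.5
```

>>> send_rows:
  targets: "0 0 0.5 0 255;0 0 1 0 255;0 0 1 0 255"

```text
time: 37.5
ee_pos: [0.5347, 0.0348, 0.1627]
tcp_rot: [-179.5, 0.3, -93.8]
wrist_force: [-4.4, -0.1, 17.4]
opening: 0.0126
grasp_force: 81.3
```

>>> send_rows:
  targets: "0 0 -2 0 255;0 0 -2.7 0 255;0 0 -2.7 0 255;0 1 -2.7 0 255;0 1 -2.7 0 255"

```text
time: 38.12
ee_pos: [0.5338, 0.0348, 0.1628]
tcp_rot: [-179.7, 0.2, -93.8]
wrist_force: [2.6, -1.0, 2.2]
opening: 0.013
grasp_force: 79.3
```

>>> send_rows:
  targets: "0 0.5 0 0 255;0 0.5 0 0 255;0 0.5 0 0 255"

```text
time: 38.5
ee_pos: [0.5331, 0.0349, 0.1628]
tcp_rot: [-179.7, 0.2, -93.8]
wrist_force: [3.4, -0.8, 2.9]
opening: 0.0131
grasp_force: 79.3
```

>>> send_rows:
  targets: "0 0.5 0 0 255;0 0.5 0 0 255;0 0.5 0 0 255"

```text
time: 38.88
ee_pos: [0.5324, 0.0349, 0.1628]
tcp_rot: [-179.7, 0.2, -93.8]
wrist_force: [3.7, -0.7, 4.1]
opening: 0.0132
grasp_force: 79.4
```

>>> send_rows:
  targets: "0 0.5 0 0 255;0 0.5 0 0 255;0 0.5 0 0 255"

```text
time: 39.25
ee_pos: [0.5319, 0.035, 0.1628]
tcp_rot: [-179.7, 0.2, -93.8]
wrist_force: [4.0, -0.8, 3.7]
opening: 0.013
grasp_force: 79.5
```

>>> send_rows:
  targets: "0 0.5 0 0 255;0 1 0 0 255;0 1 0 0 255"

```text
time: 39.62
ee_pos: [0.5309, 0.035, 0.1628]
tcp_rot: [-179.7, 0.2, -93.8]
wrist_force: [4.7, -0.1, 5.8]
opening: 0.013
grasp_force: 79.6
```

>>> send_rows:
  targets: "0 0.5 0 0 255;0 1 0 0 255;0 1 0 0 255"

```text
time: 40.0
ee_pos: [0.5299, 0.0351, 0.1628]
tcp_rot: [-179.7, 0.2, -93.8]
wrist_force: [3.9, 0.1, 5.4]
opening: 0.013
grasp_force: 79.7
```

```bash
cat > tilt.py <<'E'
from h import *
import sys
T,im=snap(sys.argv[1]);o=bot.get_obs();print(o['time'],o['ee_pos'],o['wrist_force'],o['torque'],o['tcp_rot'])
b=cv2.inRange(cv2.cvtColor(im,cv2.COLOR_BGR2HSV),(100,120,30),(130,255,255))
for v in(136,138,140,142,146,150,154,160,180,220):
    x=np.nonzero(b[v,280:350])[0]+280;print(v,(x[0],x[-1],x.mean()) if len(x) else None)
K=camera_model('wrist')['K'];M=camera_model('wrist')['T_tool_cam']
g=cv2.cvtColor(im,cv2.COLOR_BGR2GRAY).astype(float)
x,y=proj('wrist',(.5076,-.0256,.087),T).round().astype(int)
w=g[y-8:y+9,x-8:x+9];m=np.clip(np.median(w)*.75-w,0,None);yy,xx=np.mgrid[y-8:y+9,x-8:x+9]
u=np.array([(m*xx).sum()/m.sum(),(m*yy).sum()/m.sum()]);print('pin',u,'pred',x,y)
p=onz('wrist',u,.087,T);print('boss world(cam)',p,'hinge(cam,corr)',p[:2]+np.array([.024*np.cos(-.0675)-.066*np.sin(.0675),.024*np.sin(-.0675)+.066*np.cos(.0675)])+1.6e-3*T[:2,1]+ [2*.066*np.sin(.0675),0])
E
python3 tilt.py w19
```

```text
40.05 [0.5299 0.0351 0.1628] [4.1713 0.1369 5.7736] [-0.0996 -1.4405 -0.0425] [-179.7191    0.2339  -93.7977]
136 (np.int64(309), np.int64(317), np.float64(313.0))
138 (np.int64(308), np.int64(318), np.float64(313.0))
140 (np.int64(307), np.int64(318), np.float64(312.5))
142 (np.int64(307), np.int64(319), np.float64(313.0))
146 (np.int64(306), np.int64(320), np.float64(313.0))
150 (np.int64(305), np.int64(321), np.float64(313.0))
154 (np.int64(303), np.int64(323), np.float64(313.0))
160 (np.int64(303), np.int64(323), np.float64(313.0))
180 (np.int64(303), np.int64(323), np.float64(313.0))
220 (np.int64(303), np.int64(323), np.float64(313.0))
pin [342.4906 146.8556] pred 343 147
boss world(cam) [ 0.508  -0.0256  0.087 ] hinge(cam,corr) [0.5348 0.0387]
```

>>> send_rows:
  targets: "0 0.5 0 0 255;0 1 0 0 255;0 1 0 0 255"

```text
time: 40.42
ee_pos: [0.5289, 0.0352, 0.1628]
tcp_rot: [-179.7, 0.2, -93.8]
wrist_force: [5.0, 0.0, 5.4]
opening: 0.013
grasp_force: 79.7
```

>>> send_rows:
  targets: "0 0.5 0 0 255;0 1 0 0 255;0 1 0 0 255"

```text
time: 40.8
ee_pos: [0.5282, 0.0352, 0.1628]
tcp_rot: [-179.7, 0.2, -93.8]
wrist_force: [6.6, 0.2, 4.5]
opening: 0.0132
grasp_force: 79.3
```

```bash
python3 tilt.py w20
```

```text
40.85 [0.5282 0.0352 0.1628] [ 5.5505 -0.587   4.6613] [-0.1469 -1.7738 -0.073 ] [-179.6879    0.2339  -93.8002]
136 (np.int64(308), np.int64(316), np.float64(312.0))
138 (np.int64(308), np.int64(317), np.float64(312.5))
140 (np.int64(307), np.int64(318), np.float64(312.5))
142 (np.int64(307), np.int64(319), np.float64(313.0))
146 (np.int64(306), np.int64(320), np.float64(313.0))
150 (np.int64(305), np.int64(321), np.float64(313.0))
154 (np.int64(303), np.int64(323), np.float64(313.0))
160 (np.int64(303), np.int64(323), np.float64(313.0))
180 (np.int64(303), np.int64(323), np.float64(313.0))
220 (np.int64(303), np.int64(323), np.float64(313.0))
pin [339.9635 147.0033] pred 341 147
boss world(cam) [ 0.508  -0.0255  0.087 ] hinge(cam,corr) [0.5348 0.0389]
```

>>> send_rows:
  targets: "0 -2 0 0 255;0 -4 0 0 255;0 -6 0 0 255;0 -8 0 0 255;0 -9.5 0 0 255;0 -9.5 0 0 255"

```text
time: 41.6
ee_pos: [0.5336, 0.0349, 0.1627]
tcp_rot: [179.8, 0.2, -93.8]
wrist_force: [-10.9, -0.1, 15.3]
opening: 0.0133
grasp_force: 81.2
```

>>> send_rows:
  targets: "0 -0.5 0 0 255;0 -1 0 0 255;0 -1 0 0 255"

```text
time: 41.98
ee_pos: [0.5344, 0.0348, 0.1627]
tcp_rot: [179.8, 0.2, -93.8]
wrist_force: [-12.8, 0.5, 16.1]
opening: 0.0125
grasp_force: 81.0
```

>>> send_rows:
  targets: "0 -0.5 0 0 255;0 -1 0 0 255;0 -1 0 0 255"

```text
time: 42.35
ee_pos: [0.5353, 0.0348, 0.1628]
tcp_rot: [179.8, 0.2, -93.8]
wrist_force: [-13.0, 0.7, 16.7]
opening: 0.0129
grasp_force: 81.4
```

```bash
python3 tilt.py w21
```

```text
42.4 [0.5353 0.0348 0.1627] [-13.732    0.1793  16.3221] [0.2999 4.2908 0.0776] [179.8184   0.2466 -93.7756]
136 (np.int64(313), np.int64(321), np.float64(317.0))
138 (np.int64(312), np.int64(321), np.float64(316.5))
140 (np.int64(311), np.int64(321), np.float64(316.0))
142 (np.int64(309), np.int64(322), np.float64(315.5))
146 (np.int64(308), np.int64(322), np.float64(315.0))
150 (np.int64(306), np.int64(322), np.float64(314.0))
154 (np.int64(304), np.int64(323), np.float64(313.5))
160 (np.int64(304), np.int64(323), np.float64(313.5))
180 (np.int64(303), np.int64(323), np.float64(313.0))
220 (np.int64(304), np.int64(323), np.float64(313.5))
pin [349.4989 146.8326] pred 350 147
boss world(cam) [ 0.5081 -0.0255  0.087 ] hinge(cam,corr) [0.5349 0.0388]
```

```bash
python3 - <<'E'
from h import *
K=camera_model('wrist')['K']
for n in('w15','w16','w17','w18','w19','w20','w21'):
    im=cv2.imread(f'pics/{n}.png');T=np.load(f'pics/{n}.npy')
    b=cv2.inRange(cv2.cvtColor(im,cv2.COLOR_BGR2HSV),(100,120,30),(130,255,255))
    # edge midline: fit u vs v along end face 137..148 and top 156..180
    mid=lambda v:(lambda x:(x[0]+x[-1])/2)(np.nonzero(b[v,285:345])[0]+285)
    try:
        ub=np.mean([mid(v) for v in range(137,141)]);ut=np.mean([mid(v) for v in range(158,180)])
        yb=(ub-K[0,2])/K[0,0]*.220;yt=(ut-K[0,2])/K[0,0]*.125
        # knuckle extrapolation, tool y (mm) relative to the grip, lever: top->bottom edge ~.098, top->bore .117
        dk=(yb-yt)*(.117/.098);P=T[:3,3]+T[:3,:3]@[0,dk,.0708]
        print(n,round(ub,2),round(ut,2),'lag mm',round(dk*1e3,2),'bore world',P)
    except Exception as e: print(n,e)
E
```

```text
w15 313.75 313.34 lag mm 0.31 bore world [ 0.4868 -0.2642  0.028 ]
w16 313.75 313.11 lag mm 0.4 bore world [ 0.487  -0.2651  0.16  ]
w17 313.75 313.0 lag mm 0.45 bore world [0.4594 0.0403 0.1586]
w18 314.12 313.25 lag mm 0.62 bore world [0.5347 0.0386 0.103 ]
w19 312.75 313.0 lag mm -0.28 bore world [0.5305 0.0353 0.092 ]
w20 312.38 313.0 lag mm -0.56 bore world [0.5291 0.0354 0.092 ]
w21 316.25 313.43 lag mm 2.1 bore world [0.533  0.0352 0.092 ]
```

>>> send_rows:
  targets: "0 0 -1 0 255;0 0 -1.5 0 255;0 0 -1.5 0 255;0 0 -1.5 0 255"

```text
time: 42.9
ee_pos: [0.5391, 0.0344, 0.1637]
tcp_rot: [-179.8, 0.2, -93.8]
wrist_force: [0.1, 0.3, -1.5]
opening: 0.013
grasp_force: 78.7
```

```bash
python3 tilt.py w22 | sed -n '1,5p;9p'
```

```text
42.95 [0.5392 0.0344 0.1638] [-0.5289  0.0705 -1.1638] [-0.0059  0.0182 -0.0244] [-179.7757    0.2304  -93.7997]
136 (np.int64(310), np.int64(318), np.float64(314.0))
138 (np.int64(309), np.int64(319), np.float64(314.0))
140 (np.int64(308), np.int64(319), np.float64(313.5))
142 (np.int64(307), np.int64(320), np.float64(313.5))
160 (np.int64(303), np.int64(323), np.float64(313.0))
```

>>> send_rows:
  targets: "0 -0.5 0 0 255;0 -1 0 0 255;0 -1 0 0 255"

```text
time: 43.32
ee_pos: [0.5404, 0.0344, 0.1642]
tcp_rot: [-179.7, 0.2, -93.8]
wrist_force: [-0.6, -0.9, -2.3]
opening: 0.0129
grasp_force: 78.7
```

>>> send_rows:
  targets: "0 -0.5 0 0 255;0 -1 0 0 255;0 -1 0 0 255"

```text
time: 43.7
ee_pos: [0.5413, 0.0343, 0.1642]
tcp_rot: [-179.7, 0.2, -93.8]
wrist_force: [-0.6, -0.4, -1.7]
opening: 0.0134
grasp_force: 78.7
```

>>> send_rows:
  targets: "0 -0.5 0 0 255;0 -1 0 0 255;0 -1 0 0 255"

```text
time: 44.08
ee_pos: [0.5421, 0.0342, 0.1642]
tcp_rot: [-179.8, 0.2, -93.8]
wrist_force: [-2.3, 0.5, -1.6]
opening: 0.0128
grasp_force: 78.7
```

>>> send_rows:
  targets: "0 -0.5 0 0 255;0 -1 0 0 255;0 -1 0 0 255"

```text
time: 44.45
ee_pos: [0.5427, 0.0342, 0.1641]
tcp_rot: [-179.8, 0.2, -93.8]
wrist_force: [-5.5, 0.2, 1.3]
opening: 0.0128
grasp_force: 78.8
```

>>> send_rows:
  targets: "0 -0.5 0 0 255;0 -1 0 0 255;0 -1 0 0 255"

```text
time: 44.82
ee_pos: [0.5433, 0.0342, 0.1642]
tcp_rot: [-179.9, 0.2, -93.8]
wrist_force: [-7.3, -0.1, 1.4]
opening: 0.0131
grasp_force: 79.0
```

```bash
python3 tilt.py w23 | sed -n '1,5p;9p'
```

```text
44.875 [0.5433 0.0342 0.1642] [-8.1561  0.9606  1.5705] [ 0.1613  2.3869 -0.0386] [-179.8545    0.2374  -93.7931]
136 (np.int64(311), np.int64(320), np.float64(315.5))
138 (np.int64(310), np.int64(320), np.float64(315.0))
140 (np.int64(310), np.int64(320), np.float64(315.0))
142 (np.int64(309), np.int64(321), np.float64(315.0))
160 (np.int64(304), np.int64(323), np.float64(313.5))
```

>>> send_rows:
  targets: "0 4 0 0 255;0 8 0 0 255;0 12 0 0 255;0 14 0 0 255;0 14 0 0 255"

```text
time: 45.5
ee_pos: [0.5303, 0.0351, 0.1643]
tcp_rot: [-179.7, 0.2, -93.8]
wrist_force: [0.2, 0.7, -1.8]
opening: 0.013
grasp_force: 78.8
```

>>> send_rows:
  targets: "0 0.5 0 0 255;0 1 0 0 255;0 1 0 0 255"

```text
time: 45.88
ee_pos: [0.5293, 0.0351, 0.1641]
tcp_rot: [-179.7, 0.2, -93.8]
wrist_force: [-0.4, -0.2, -1.5]
opening: 0.0131
grasp_force: 78.8
```

>>> send_rows:
  targets: "0 0.5 0 0 255;0 1 0 0 255;0 1 0 0 255"

```text
time: 46.25
ee_pos: [0.5283, 0.0352, 0.1641]
tcp_rot: [-179.7, 0.2, -93.8]
wrist_force: [-0.6, -0.7, -2.0]
opening: 0.0128
grasp_force: 78.8
```

>>> send_rows:
  targets: "0 0.5 0 0 255;0 1 0 0 255;0 1 0 0 255"

```text
time: 46.62
ee_pos: [0.5275, 0.0352, 0.1642]
tcp_rot: [-179.7, 0.2, -93.8]
wrist_force: [2.3, 0.3, -2.2]
opening: 0.0129
grasp_force: 78.6
```

>>> send_rows:
  targets: "0 -3 0 0 255;0 -6 0 0 255;0 -7.6 0 0 255;0 -7.6 0 0 255;0 -7.6 0 0 255;0 -7.6 0 0 255"

```text
time: 47.38
ee_pos: [0.5349, 0.0347, 0.1642]
tcp_rot: [-179.7, 0.2, -93.8]
wrist_force: [0.8, 0.0, -1.4]
opening: 0.0128
grasp_force: 78.7
```

```bash
python3 tilt.py w24 | sed -n '1,5p;9p;12,13p'
```

```text
47.425 [0.5349 0.0347 0.1642] [-0.1423  0.1086 -1.8311] [ 0.0116 -0.0374 -0.0264] [-179.7361    0.2332  -93.7978]
136 (np.int64(310), np.int64(318), np.float64(314.0))
138 (np.int64(309), np.int64(319), np.float64(314.0))
140 (np.int64(308), np.int64(319), np.float64(313.5))
142 (np.int64(307), np.int64(319), np.float64(313.0))
160 (np.int64(303), np.int64(323), np.float64(313.0))
pin [349.4134 146.7708] pred 350 147
boss world(cam) [ 0.5082 -0.0256  0.087 ] hinge(cam,corr) [0.535  0.0388]
```

>>> send_rows:
  targets: "0.5 0 0 0 255;1 0 0 0 255;1 0 0 0 255"

```text
time: 47.8
ee_pos: [0.5348, 0.0338, 0.1642]
tcp_rot: [-179.7, 0.2, -93.8]
wrist_force: [-0.3, 0.1, -1.8]
opening: 0.0128
grasp_force: 78.7
```

>>> send_rows:
  targets: "-1 0 0 0 255;-2 0 0 0 255;-2 0 0 0 255"

```text
time: 48.18
ee_pos: [0.535, 0.0358, 0.1641]
tcp_rot: [-179.7, 0.2, -93.8]
wrist_force: [0.3, 0.0, -1.9]
opening: 0.0131
grasp_force: 78.7
```

>>> send_rows:
  targets: "1 0 0 0 255;1 0 0.5 0 255;1 0 1 0 255;1 0 1.5 0 255;1 0 2 0 255;1 0 2 0 255;1 0 2 0 255"

```text
time: 49.05
ee_pos: [0.5351, 0.0347, 0.1628]
tcp_rot: [-179.7, 0.2, -93.8]
wrist_force: [0.1, -0.5, 5.9]
opening: 0.0127
grasp_force: 79.7
```

```bash
python3 tilt.py w25 | sed -n '1,5p;9p;12,13p'
```

```text
49.1 [0.535  0.0347 0.1628] [-1.2611 -0.8623  5.4998] [-0.1003  0.4343  0.0103] [-179.6888    0.2378  -93.7988]
136 (np.int64(310), np.int64(318), np.float64(314.0))
138 (np.int64(309), np.int64(319), np.float64(314.0))
140 (np.int64(308), np.int64(319), np.float64(313.5))
142 (np.int64(308), np.int64(320), np.float64(314.0))
160 (np.int64(303), np.int64(323), np.float64(313.0))
pin [349.9551 147.0288] pred 351 147
boss world(cam) [ 0.5082 -0.0255  0.087 ] hinge(cam,corr) [0.535  0.0388]
```

```bash
python3 -c "
from h import *
print(ticket.job_done())"
```

```text
the job is handed in; nothing more can be done
None
```

The job is handed in at about 49 s (no verdict came back): the proud spring pin is pressed flush with the mallet, and the mallet stands where I found it on the cabinet top. The lid is held upright with its knuckles bottomed between the heater's three and centred by touch in x and y; the hinge pin, bottle and pot were left alone.

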